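# Nest the washed burner caps and test each with the probe

## Robot

A 6-joint arm with a two-finger parallel gripper is mounted at the origin on the work surface. World frame = base frame: x ahead of the robot, y to its left, z up, the work surface at z = 0. Lengths are in m, angles in rad, forces in N, time in s.
With the tool pointing down it reaches from about 0.35 to 0.775 m from the base axis. Payload 5.5 kg.
Tool frame: the origin (TCP) lies midway between the tips of the shut fingers; the grasp point (between the pads) lies 19 mm behind it; x points along the fingers, y is the direction in which the jaws open and shut, and the axes are right-handed (so a half turn about x gives the same grasp; the last joint's range is limited). The gripper opens to 85 mm and grips with 20 to 120 N. Pads are 22 mm wide; open, the fingers measure 114 mm over their backs; the gripper's body (76 mm by 85 mm) begins 54 mm behind the grasp point. The pads swing forward as they close: fully open they stand 13 mm farther back than shut.
Start: joints at [1.06, 0.313, 0.046, 1.304, 0, 1.431], TCP at [0.208, 0.536, 0.231] pointing down, gripper open.
Joint ranges: [-2.76, 2.76], [-0.86, 1.69], [-1.03, 1.26], [-2.2, 2.34], [-1.47, 1.5], [-3.14, 3.14]. Speed limits (rad/s): [2.57, 2.57, 3.14, 3.14, 3.14, 3.14].

## Interface

Orientations are given as a unit quaternion [w, x, y, z].
In Python, from workcell import env, optics, order, models gives the robot as it stands. The module is installed in compiled form; this text tells all that it offers.
- The arm moves only by the tool servo_tool, never from a script. Its argument "moves" is a list of rows, each a list of 5 numbers: the shift along the tool's x, y, z in cm, then the turn about the tool's x in rad, then the closure, from -1 (fully open) to 1 (shut). A call has exactly 10 rows; each row shifts and turns the commanded pose from where the row before left it, along the tool's axes as they then stand; what a row does not reach is not made up. A row lasts 1/8 s, in which the tool goes at most 62.5 mm and 10.7 degrees, less where a joint would pass 70% of its speed; a pose out of reach is approached as far as the arm can. A call is refused whole if a number of a shift passes 6.25 or a number of a turn 0.188, either way. A call with a gripper value outside its range is refused whole. The fingers move at their own pace and stop on an object; "grip_force" is the grip in N (left out, the last holds). Time passes only in rows, so rows that do not move let the fingers close, or fill a call up. It gives the time, the measured TCP pose, the force and the opening at its end, in the units of the state.
- env.get_state(): the state, without advancing time (a new reading comes with each control period).
- optics.read_camera(name): name is "side" or "top" or "wrist"; returns a dict with "pixels" (384x512x3 uint8, blue, green, red), "vertical_fov" (degrees; the focal length in pixels is half the picture's height over the tangent of half this angle, whatever the lens; pixels are square), "cx", "cy" (the principal point, pixels), "k1" (the pictures are not rectified: a ray, as slopes to the right and down, at radius r is drawn at 1 + k1 r^2 times it, then the intrinsics apply), "extrinsics" (4x4, takes a point from world to camera coordinates). Camera axes: x right, y up, looking along -z (the intrinsics and any distortion apply to the point x, -y, -z); pixel columns grow to the right and rows downward; lengths in m; the calibration is good to about 2 mm. A picture is of the moment at which its call begins. There is no depth.
- order.hand_in(): hands the job in, once; it reports no verdict.
Trained networks look in a picture, given as the dict that the camera call returned (one of the last four; its "shot" number tells which), for a name from the list of things; names that differ only in an ending like _2 or _b are one class to them, and where a whole thing is asked for, a point or a joint stands for the part that bears it (a point fixed in the world has none). Each returns a list of dicts, best first, with "conf" (0 to 1); they miss things now and then, are a little off and sometimes report something else, mostly with a low value. They report only what shows in the picture. A call takes as long as a camera call.
- models.outline_of(name, picture): "pixels" (384x512 bool, what is visible of it) and "location" ([column, row] in pixels, amid what is visible of it).
- models.pinpoint(name, picture): "location" ([column, row] in pixels: a listed point, or the origin of a listed thing).
The state is a dict: "clock": time; "joint_pos": joint angles; "qvel": joint speeds; "tau": joint torques, N m; "tcp_pos": TCP position; "orientation": TCP orientation; "wrist_force": force on the tool from outside, world axes, zero at the start; "ft_torque": the same for the moment, N m; "finger_gap": finger opening in m.
Only numpy, scipy, OpenCV 4.12 (cv2) and the standard library are available. Lean on these libraries where they do the work, as an engineer would, in place of code of your own. Each camera call takes 0.05 s, during which the arm holds its last target.

## Task

Test the washed burner caps lying on the cutting board (two to four of them): first set every one, rib up and fully home, into the nest of its own shape and size in the test tray, and once all are in, push the tester's switch over to on. Then take the test probe from its stand and, with the tester on, press its sprung tip gently onto the brass mark on top of each cap for about a second, in the order small round, large round, square, oblong, leaving out any that is missing. Finally put the probe back upright in its stand and switch the tester fully off, with all caps still home in their nests, and leave the bottle and the small bowl where they are.

Things in the scene. Friction and masses are not known exactly. Their poses are not given: they have to be found in the camera images.
- small_round_cap: The small round burner cap: a dark cast-iron plate 46 mm in diameter, 14 mm thick. Starts rib up on the white board (8 mm thick). Origin: centre of its underside, z up. On its top stands a rib 40 mm long (own x), 14 mm wide, from 14 to 38 mm above the origin; a 10 mm brass dot in the middle of the rib's top, straight above the origin, is its test mark. May be absent.
- large_round_cap: The large round burner cap: a dark cast-iron plate 66 mm in diameter, 14 mm thick. Starts rib up on the white board (8 mm thick). Origin: centre of its underside, z up. On its top stands a rib 40 mm long (own x), 14 mm wide, from 14 to 38 mm above the origin; a 10 mm brass dot in the middle of the rib's top, straight above the origin, is its test mark. May be absent.
- square_cap: The square burner cap: a dark cast-iron plate 56 x 56 mm, 14 mm thick. Starts rib up on the white board (8 mm thick). Origin: centre of its underside, z up. On its top stands a rib 40 mm long (own x), 14 mm wide, from 14 to 38 mm above the origin; a 10 mm brass dot in the middle of the rib's top, straight above the origin, is its test mark. May be absent.
- oblong_cap: The oblong burner cap: a dark cast-iron plate 84 mm (own x) x 44 mm (own y), 14 mm thick. Starts rib up on the white board (8 mm thick). Origin: centre of its underside, z up. On its top stands a rib 40 mm long (own x), 14 mm wide, from 14 to 38 mm above the origin; a 10 mm brass dot in the middle of the rib's top, straight above the origin, is its test mark. May be absent.
- small_round_nest: The fixed nest of the small round cap: an aluminium block 110 x 110 x 18 mm in the grey tray, with a pocket (round, 50 mm in diameter; 10 mm deep), dark-floored, centred in its top. Origin: centre of the block's underside; pocket floor at 8 mm. A cap fully home has its origin 8 mm above this one, its plate 4 mm proud. All four nests are always there, in any order.
- large_round_nest: The fixed nest of the large round cap: an aluminium block 110 x 110 x 18 mm in the grey tray, with a pocket (round, 70 mm in diameter; 10 mm deep), dark-floored, centred in its top. Origin: centre of the block's underside; pocket floor at 8 mm. A cap fully home has its origin 8 mm above this one, its plate 4 mm proud. All four nests are always there, in any order.
- square_nest: The fixed nest of the square cap: an aluminium block 110 x 110 x 18 mm in the grey tray, with a pocket (square, 60 x 60 mm; 10 mm deep), dark-floored, centred in its top. Origin: centre of the block's underside; pocket floor at 8 mm. A cap fully home has its origin 8 mm above this one, its plate 4 mm proud. All four nests are always there, in any order.
- oblong_nest: The fixed nest of the oblong cap: an aluminium block 110 x 110 x 18 mm in the grey tray, with a pocket (oblong, 88 mm (own x) x 48 mm (own y); 10 mm deep), dark-floored, centred in its top. Origin: centre of the block's underside; pocket floor at 8 mm. A cap fully home has its origin 8 mm above this one, its plate 4 mm proud. All four nests are always there, in any order.
- probe: The test probe, upright in its stand at the start: a 24 x 24 mm orange handle, on a 50 x 50 mm black collar, with a 10 mm thick black barrel and a sprung brass pin below. Origin at the centre of the collar's underside, z up along the handle. The collar spans 0 to 8 mm, the handle 8 to 78 mm, the barrel -40 to 0 mm and the pin ends at -60 mm.
- probe_tip (a point): The tip of the probe's 5 mm thick brass pin, 60 mm below the probe's origin when not pressed.
- probe_pin (a joint): How far the probe's sprung pin is pushed in, in m: 0 when free, up to 0.010; light spring, 0.3 N at first and 3.3 N at the full stroke.
- stand: The probe's fixed stand: a grey block 70 x 70 x 75 mm with a 28 x 28 mm square hole right through from the top. Origin at the centre of its underside. The probe's barrel hangs in the hole and its collar rests on the block's top, 75 mm above the origin.
- switch (a joint): The tester's toggle switch, in rad: 0 off (leaning to its base's -x side) to 1.0 on (leaning to +x, away from the robot). It turns about the base's y, 22 mm above the base's origin, and stays where it is left; about 1 to 2 N at the ball moves it.
- switch_base: The switch's fixed grey block, 70 x 50 x 25 mm, left of the cutting board. Origin: centre of its underside, x the way the lever swings. A black meter box (100 x 80 mm, 45 mm tall) stands against it on its +y side, centred 75 mm from the origin.
- switch_tip (a point): Centre of the black ball (26 mm in diameter) at the end of the switch lever, 55 mm from its pivot; 26 mm to the base's -x side and 70 mm above the work surface when off.
- oil_bottle: Bystander: squeeze bottle, 60 mm in diameter, 190 mm tall, standing beyond the work. Origin at the centre of its underside.
- pan: Bystander: steel bowl, 100 mm in diameter, 45 mm tall, beyond the work. Origin at the centre of its underside.

How it is judged:
On the way, in this order (a step that is already met when the one before it is completed fails the run):
1. every cap present lies fully home in its own nest (horizontal distance between small_round_cap and small_round_nest below 0.005 m and z of small_round_cap in the frame of small_round_nest below 0.011 m and angle between each of small_round_cap, large_round_cap, square_cap, oblong_cap's own z axis and vertical below 0.07 rad and horizontal distance between large_round_cap and large_round_nest below 0.005 m and z of large_round_cap in the frame of large_round_nest below 0.011 m and horizontal distance between square_cap and square_nest below 0.005 m and z of square_cap in the frame of square_nest below 0.011 m and horizontal distance between oblong_cap and oblong_nest below 0.005 m and z of oblong_cap in the frame of oblong_nest below 0.011 m), for 0.3 s.
2. the tester is switched on (value of joint switch above 0.8 rad), for 0.2 s.
3. the probe's tip presses lightly on the test mark of the small round cap (horizontal distance between probe_tip and small_round_cap below 0.006 m and contact force between probe and small_round_cap above 0.25 N and angle between small_round_cap's own z axis and vertical below 0.07 rad and z of probe_tip in the frame of small_round_cap above 0.034 m), for 0.4 s.
4. the probe's tip presses lightly on the test mark of the large round cap (horizontal distance between probe_tip and large_round_cap below 0.006 m and contact force between probe and large_round_cap above 0.25 N and angle between large_round_cap's own z axis and vertical below 0.07 rad and z of probe_tip in the frame of large_round_cap above 0.034 m), for 0.4 s.
5. the probe's tip presses lightly on the test mark of the square cap (horizontal distance between probe_tip and square_cap below 0.006 m and contact force between probe and square_cap above 0.25 N and angle between square_cap's own z axis and vertical below 0.07 rad and z of probe_tip in the frame of square_cap above 0.034 m), for 0.4 s.
6. the probe's tip presses lightly on the test mark of the oblong cap (horizontal distance between probe_tip and oblong_cap below 0.006 m and contact force between probe and oblong_cap above 0.25 N and angle between oblong_cap's own z axis and vertical below 0.07 rad and z of probe_tip in the frame of oblong_cap above 0.034 m), for 0.4 s.
At the end, for the whole second after the job is handed in: Every cap present rests in its own nest, within 5 mm of its centre, 3 mm of the pocket's floor and level to 0.07 rad; the probe stands in its stand, collar on the block to 4 mm, within 13 mm of the axis, upright to 0.08 rad; the switch is off (below 0.2 rad) (all of step 1 and linear speed of each of small_round_cap, large_round_cap, square_cap, oblong_cap, probe below 0.02 m/s and value of joint switch below 0.2 rad and horizontal distance between probe and stand below 0.013 m and z of probe in the frame of stand between 0.071 and 0.079 m and angle between probe's own z axis and vertical below 0.08 rad); the robot touches nothing.
It fails at once if the squeeze bottle is pushed more than 30 mm from its place (distance of oil_bottle from where it was at the start of the episode above 0.03 m).
It fails at once if the steel bowl is pushed more than 30 mm from its place (distance of pan from where it was at the start of the episode above 0.03 m).
It fails at once if the probe is pressed hard (over 15 N) on a cap (contact force between probe and small_round_cap above 15 N or contact force between probe and large_round_cap above 15 N or contact force between probe and square_cap above 15 N or contact force between probe and oblong_cap above 15 N).
It fails at once if the probe is pressed on a cap while the tester is not on (value of joint switch below 0.5 rad and (contact force between probe and small_round_cap above 0.25 N or contact force between probe and large_round_cap above 0.25 N or contact force between probe and square_cap above 0.25 N or contact force between probe and oblong_cap above 0.25 N)).
Of small_round_cap, large_round_cap, square_cap, oblong_cap only 2 to 4 are there at a start; the rules pass over those that are not, and their reading is None.
At some moment in a run one of small_round_cap, large_round_cap, square_cap, oblong_cap may be knocked a few centimetres aside while the robot is not near it.
It also fails if it takes over 210 s, if anything falls off the work surface, if the arm or the gripper's body presses on something with over 40 N, if the wrist force passes 120 N, or if a joint passes its speed limit or range.

## Working session

There is one attempt and no reset: what is moved stays moved. The work goes in short steps, Python scripts to look and compute and a tool call to move; the robot and the scene stay as the last step left them, time stands still between calls to the robot, and variables do not carry over. Pictures are saved under pics/ and viewed, and the job is handed in when it is done.

Besides the shell and the picture viewer there is one more tool, called after "Request:" as name(argument=value, ...), one argument or row to a line, values as JSON. servo_tool: Moves the arm, as the interface text tells. Its arguments: {"type":"object","properties":{"moves":{"type":"array"},"grip_force":{"type":"number"}},"required":["moves"]}

```bash
mkdir -p pics; cat > h.py <<'E'
import numpy as np, cv2
from workcell import env, optics, order, models
def K(p):
    f=192/np.tan(np.radians(p["vertical_fov"])/2); return f
def ray(p,uv):
    f=K(p); d=np.array([(uv[0]-p["cx"])/f,(uv[1]-p["cy"])/f]); s=d.copy()
    for _ in range(30): s=d/(1+p["k1"]*(s@s))
    E=np.array(p["extrinsics"]); R,t=E[:3,:3],E[:3,3]
    return -R.T@t, R.T@np.array([s[0],-s[1],-1.])
def at(p,uv,z):
    o,d=ray(p,uv); return o+d*(z-o[2])/d[2]
def proj(p,X):
    E=np.array(p["extrinsics"]); c=E[:3,:3]@np.array(X)+E[:3,3]
    s=np.array([c[0],-c[1]])/-c[2]; s=s*(1+p["k1"]*(s@s)); f=K(p)
    return s*f+[p["cx"],p["cy"]]
def tri(ps,uvs):
    A=np.zeros((3,3));b=np.zeros(3)
    for p,u in zip(ps,uvs):
        o,d=ray(p,u); d/=np.linalg.norm(d); M=np.eye(3)-np.outer(d,d); A+=M;b+=M@o
    return np.linalg.solve(A,b)
def save(p,n,s=1.5): cv2.imwrite("pics/"+n,cv2.resize(p["pixels"],None,fx=s,fy=s))
E
python3 - <<'E'
from h import *
np.set_printoptions(precision=4,suppress=True)
s=env.get_state(); print(s["clock"],s["tcp_pos"],s["orientation"],s["joint_pos"],s["finger_gap"])
names="small_round_cap large_round_cap square_cap oblong_cap small_round_nest large_round_nest square_nest oblong_nest probe stand switch_base switch_tip oil_bottle pan".split()
P={n:optics.read_camera(n) for n in ["top","side","wrist"]}
for c in P:
    p=P[c];save(p,c+"0.png"); E=np.array(p["extrinsics"]);print(c,-E[:3,:3].T@E[:3,3],p["vertical_fov"],p["k1"])
    for n in names:
        r=models.pinpoint(n,p); print(c,n,[(np.round(q["location"],1).tolist(),round(q["conf"],2)) for q in r[:2]])
print(env.get_state()["clock"])
E
```

```text
0.0 [0.2081 0.5355 0.2304] [ 0.6948  0.1297  0.6952 -0.1309] [ 1.0604  0.314   0.045   1.3036 -0.      1.4312] 0.0853536037670371
top [0.4621 0.0191 1.4829] 48.01991956162918 -0.1158030935000319
top small_round_cap [([206.5, 228.4], 0.56)]
top large_round_cap []
top square_cap [([165.7, 230.3], 0.6), ([167.7, 201.8], 0.57)]
top oblong_cap [([167.6, 229.5], 0.63), ([198.4, 148.9], 0.21)]
top small_round_nest [([287.6, 229.7], 0.87)]
top large_round_nest [([317.7, 223.6], 0.65)]
top square_nest [([310.8, 194.5], 0.71)]
top oblong_nest [([281.3, 198.7], 0.58)]
top probe [([374.6, 226.8], 0.59)]
top stand [([367.6, 227.8], 0.69)]
top switch_base [([126.9, 226.5], 0.56), ([121.4, 237.7], 0.33)]
top switch_tip [([118.8, 239.2], 0.59), ([168.8, 225.7], 0.42)]
top oil_bottle [([253.6, 143.8], 0.73), ([285.4, 230.3], 0.46)]
top pan [([199.4, 149.9], 0.78)]
side [0.3487 0.8865 0.9592] 45.47017107994849 -0.007356788340748674
side small_round_cap [([289.4, 263.0], 0.8), ([317.1, 167.3], 0.4)]
side large_round_cap []
side square_cap [([229.6, 289.2], 0.84)]
side oblong_cap [([273.2, 305.2], 0.93)]
side small_round_nest [([314.2, 190.2], 0.79)]
side large_round_nest [([317.9, 162.0], 0.75)]
side square_nest [([283.7, 159.5], 0.58)]
side oblong_nest [([276.6, 184.1], 0.62), ([254.6, 358.1], 0.34)]
side probe [([329.9, 115.2], 0.84)]
side stand [([325.6, 132.3], 0.58)]
side switch_base [([254.3, 361.5], 0.95)]
side switch_tip [([268.7, 346.9], 0.57)]
side oil_bottle [([207.2, 195.0], 0.56)]
side pan [([186.2, 246.8], 0.88)]
wrist [0.1362 0.5643 0.3729] 70.12342080347007 -0.049302009351774666
wrist small_round_cap []
wrist large_round_cap []
wrist square_cap []
wrist oblong_cap [([132.3, 371.2], 0.59)]
wrist small_round_nest []
wrist large_round_nest []
wrist square_nest []
wrist oblong_nest []
wrist probe []
wrist stand []
wrist switch_base [([268.8, 328.7], 0.72)]
wrist switch_tip []
wrist oil_bottle []
wrist pan []
2.25
```

View pics/top0.png

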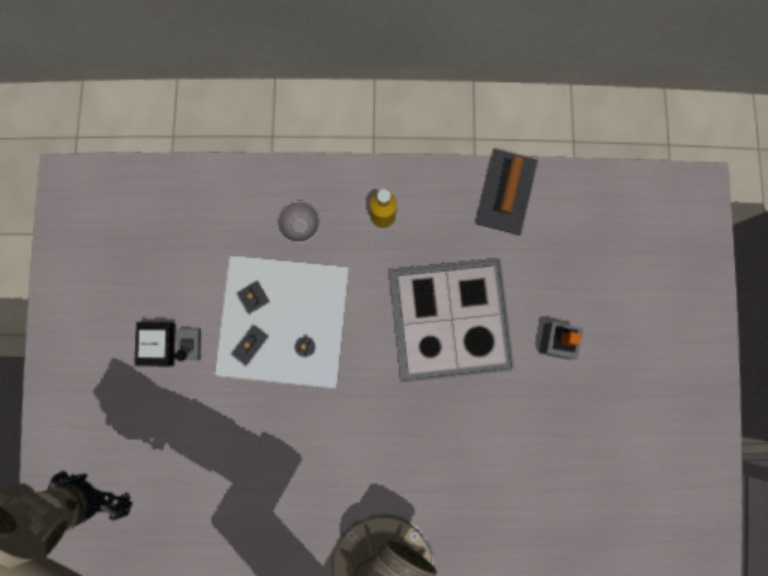

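View pics/side0.png

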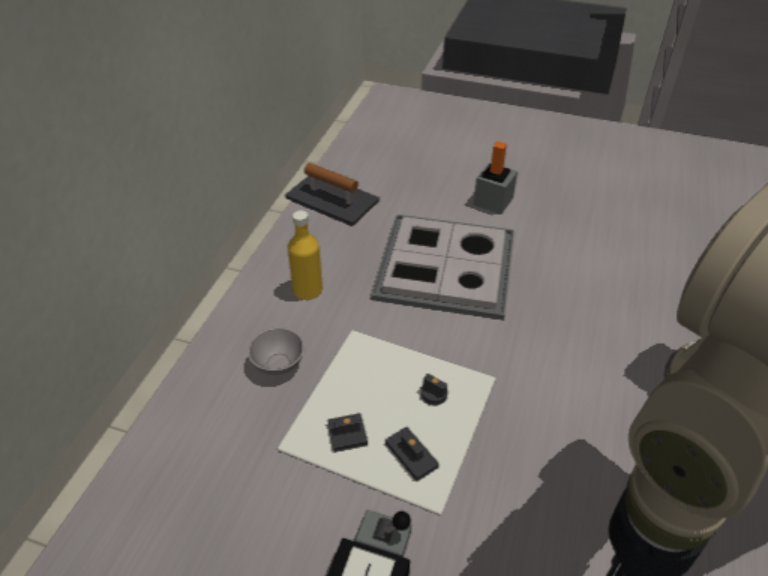

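View pics/wrist0.png

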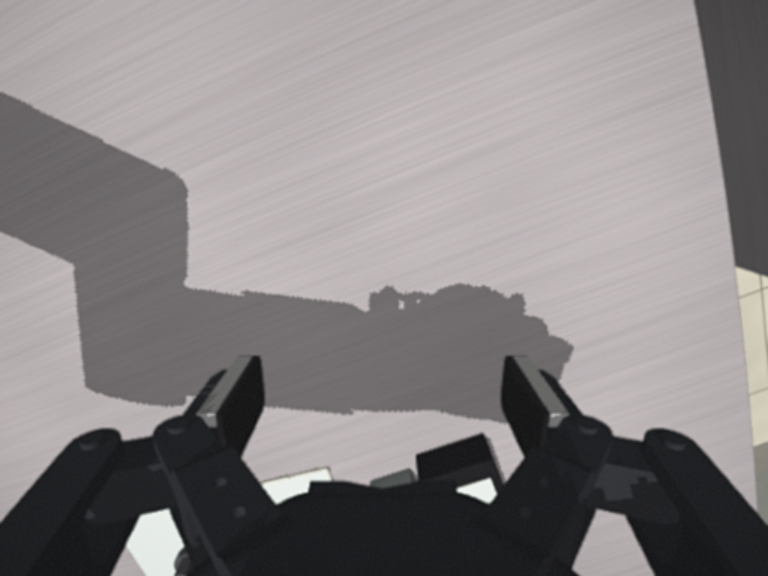

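```bash
python3 - <<'E'
from h import *
np.set_printoptions(precision=4,suppress=True)
P={n:optics.read_camera(n) for n in ["top","side"]}
caps={'small_round':[(203.3,230),(289,257)],'square':[(168,197),(231,283)],'oblong':[(166.7,230),(274,298)]}
for c in P:
    p=P[c]; im=p["pixels"].astype(int); hsv=cv2.cvtColor(p["pixels"],cv2.COLOR_BGR2HSV)
    m=((hsv[...,0]<22)&(hsv[...,1]>110)&(hsv[...,2]>70)).astype(np.uint8)
    n,l,st,ce=cv2.connectedComponentsWithStats(m)
    for i in range(1,n):
        if st[i,4]>=3: print(c,'brass?',ce[i],st[i,4],at(p,ce[i],0.046))
    g=p["pixels"].max(2); m=(g<45).astype(np.uint8)
    n,l,st,ce=cv2.connectedComponentsWithStats(m)
    for i in range(1,n):
        if 60<st[i,4]<3000: print(c,'dark',ce[i],st[i],at(p,ce[i],0.02))
p=P["top"];cv2.imwrite("pics/ct.png",cv2.resize(p["pixels"][160:260,85:245],None,fx=5,fy=5,interpolation=cv2.INTER_CUBIC))
cv2.imwrite("pics/ct2.png",cv2.resize(p["pixels"][160:260,250:400],None,fx=5,fy=5,interpolation=cv2.INTER_CUBIC))
E
```

```text
top brass? [341.065  122.4116] 277 [ 0.862  -0.2882  0.046 ]
top brass? [249.2 148. ] 5 [0.7673 0.0276 0.046 ]
top brass? [261. 148.] 3 [ 0.7678 -0.0124  0.046 ]
top brass? [255. 151.] 3 [0.7572 0.0078 0.046 ]
top brass? [166.3333 196.7778] 9 [0.5978 0.3039 0.046 ]
top brass? [382.4648 225.2113] 71 [ 0.5092 -0.4246  0.046 ]
top brass? [164.1818 229.5455] 11 [0.488  0.3078 0.046 ]
top brass? [201.875 230.875] 8 [0.4854 0.1817 0.046 ]
top dark [334.3958 122.2639] [329 106  12  35 144] [ 0.8693 -0.2701  0.02  ]
top dark [502.0658 213.8205] [ 490  142   22  151 2524] [ 0.551  -0.8756  0.02  ]
top dark [282.483  198.0612] [276 186  14  25 294] [ 0.6003 -0.0878  0.02  ]
top dark [314.877  194.7172] [307 187  17  17 244] [ 0.6129 -0.1989  0.02  ]
top dark [107.7609 229.7918] [ 90 215  36  29 389] [0.4845 0.5079 0.02  ]
top dark [363.0698 225.0581] [360 216   7  19  86] [ 0.5103 -0.3647  0.02  ]
top dark [318.8315 227.1392] [310 218  19  19 273] [ 0.5023 -0.212   0.02  ]
top dark [373.9231 225.812 ] [369 218  14  16 117] [ 0.5079 -0.4026  0.02  ]
top dark [286.1061 230.7424] [280 225  13  13
[... 1237 characters left out ...]
-0.0902  0.02  ]
side dark [313.4057 187.0377] [306 183  16   9 106] [ 0.4915 -0.103   0.02  ]
side dark [288.86 259.16] [281 253  17  12 100] [0.49   0.1771 0.02  ]
side dark [230.2019 285.7788] [220 282  20   9 104] [0.6033 0.2999 0.02  ]
side dark [455.0687 311.8971] [ 427  287   58   51 1993] [0.0859 0.2009 0.02  ]
side dark [272.8991 300.5505] [265 292  17  16 109] [0.4935 0.3062 0.02  ]
side dark [273.5161 309.6129] [257 295  35  25  62] [0.4852 0.3289 0.02  ]
side dark [430.9755 361.9971] [ 405  318   68   66 2082] [0.1325 0.3429 0.02  ]
side dark [266.9561 346.8246] [261 341  12  12 114] [0.4724 0.4211 0.02  ]
side dark [243.7045 372.1591] [218 359  55  25 440] [0.5016 0.4902 0.02  ]
```

View pics/ct.png

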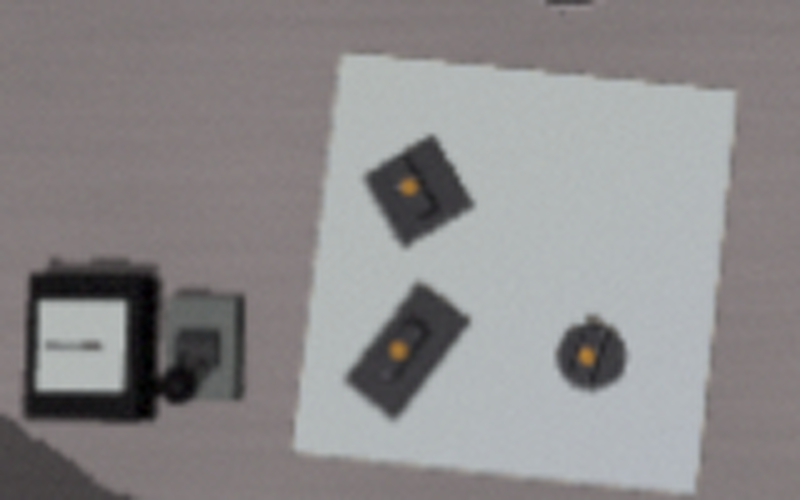

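View pics/ct2.png

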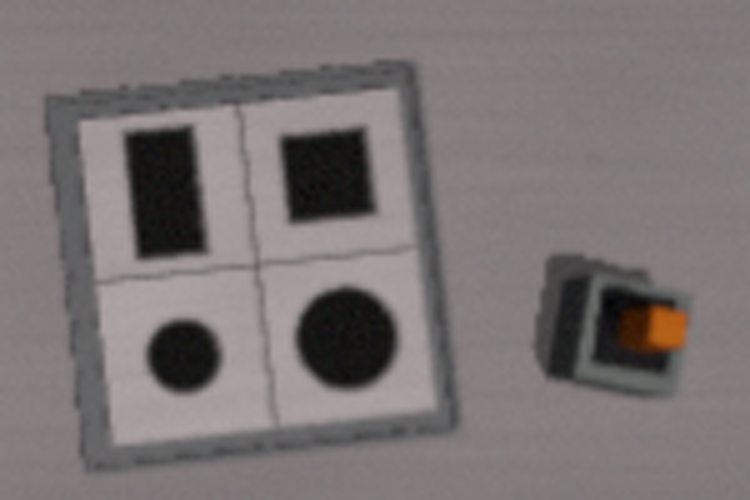

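```bash
cat >> h.py <<'E'
from scipy.spatial.transform import Rotation as Rn
def axes(s=None):
    s=s or env.get_state(); w,x,y,z=s["orientation"]; return Rn.from_quat([x,y,z,w]).as_matrix()
def plan(target,jaw=None):
    """jaw: world yaw (rad, mod pi) of tool y. prints tool-frame shift cm, and turn about tool x"""
    s=env.get_state(); R=axes(s); d=R.T@(np.array(target)-s["tcp_pos"])*100
    print("shift cm",np.round(d,2), "tilt",np.round(R[2,0]+1,5))
    if jaw is not None:
        cur=np.arctan2(R[1,1],R[0,1]); a=(jaw-cur+np.pi/2)%np.pi-np.pi/2
        print("turn",-a*1.0,"jaw now",cur,"j6",s["joint_pos"][5]) # tool x is down => +turn lowers world yaw
E
python3 - <<'E'
from h import *
np.set_printoptions(precision=4,suppress=True)
print(axes()); p=optics.read_camera("wrist")
E=np.array(p["extrinsics"]); R=axes(); c=-E[:3,:3].T@E[:3,3]
print("cam in tool",R.T@(c-env.get_state()["tcp_pos"]), "axes in tool", R.T@E[:3,:3].T)
for z in(0.05,0.0):
  for uv in [(256,192),(256,0),(0,192),(511,192)]:
    print(uv, R.T@(at(p,uv,z)-env.get_state()["tcp_pos"]))
plan([0.45,0.24,0.25],1.5)
E
```

```text
[[ 0.0001  0.3623  0.9321]
 [ 0.0001  0.9321 -0.3623]
 [-1.      0.0002  0.    ]]
cam in tool [-0.1424  0.0006 -0.0775] axes in tool [[ 0.      0.2959 -0.9552]
 [ 1.      0.0008  0.0003]
 [ 0.0009 -0.9552 -0.2959]]
(256, 192) [0.1813 0.0021 0.0272]
(256, 0) [ 0.1813  0.002  -0.183 ]
(0, 192) [ 0.1813 -0.3319  0.0271]
(511, 192) [0.1813 0.3352 0.0277]
(256, 192) [0.2313 0.0024 0.0433]
(256, 0) [ 0.2313  0.0023 -0.1992]
(0, 192) [ 0.2313 -0.3832  0.0432]
(511, 192) [0.2313 0.3869 0.0439]
shift cm [ -1.87 -18.83  33.24] tilt 0.0
turn -0.3000399358933816 jaw now 1.1999600641066184 j6 1.4312084893633683
```

Request:
servo_tool(
  moves=[
    [-0.3,-1.5,6,0,-1],
    [-0.3,-1.5,6,0,-1],
    [-0.3,-1.5,6,0,-1],
    [-0.3,-1.5,6,0,-1],
    [-0.3,-1.5,6,0,-1],
    [-0.3,-1.5,6,0,-1],
    [0,-1.5,6,0,-1],
    [0,-1.2,6,0,-1],
    [0,0,0,-0.18,-1],
    [0,0,0,-0.18,-1],
  ],
  grip_force=50,
)

```text
clock: 3.65
tcp_pos: [0.6143, 0.2518, 0.2485]
orientation: [0.707, 0.002, 0.707, -0.003]
wrist_force: [0.2, 0.1, -1.4]
finger_gap: 0.0854
```

```bash
python3 - <<'E'
from h import *
np.set_printoptions(precision=4,suppress=True)
s=env.get_state();print(s["clock"],s["tcp_pos"],s["qvel"]); print(axes()); p=optics.read_camera("wrist"); save(p,"w1.png")
for n in ["small_round_cap","square_cap","oblong_cap"]:
    r=models.pinpoint(n,p)
    if r: print(n,r[0],at(p,r[0]["location"],0.008))
hsv=cv2.cvtColor(p["pixels"],cv2.COLOR_BGR2HSV)
m=((hsv[...,0]<22)&(hsv[...,1]>110)&(hsv[...,2]>70)).astype(np.uint8)
n,l,st,ce=cv2.connectedComponentsWithStats(m)
for i in range(1,n):
    if st[i,4]>=5: print('brass?',ce[i],st[i,4],at(p,ce[i],0.046))
E
```

```text
3.65 [0.6143 0.2518 0.2485] [ 0.0183 -0.0151 -0.0106 -0.0002 -0.0015 -1.4283]
[[-0.001   0.007   1.    ]
 [-0.0001  1.     -0.007 ]
 [-1.     -0.0001 -0.001 ]]
small_round_cap {'location': [199.0, 66.6], 'conf': 0.69} [0.4887 0.1814 0.008 ]
square_cap {'location': [290.6, 152.1], 'conf': 0.56} [0.602  0.3036 0.008 ]
oblong_cap {'location': [291.9, 65.3], 'conf': 0.91} [0.4882 0.3023 0.008 ]
brass? [192.9412  61.0294] 68 [0.4873 0.1819 0.046 ]
brass? [301.2319  62.1449] 69 [0.4896 0.3083 0.046 ]
brass? [294.6 154.6] 50 [0.5988 0.3039 0.046 ]
```

View pics/w1.png

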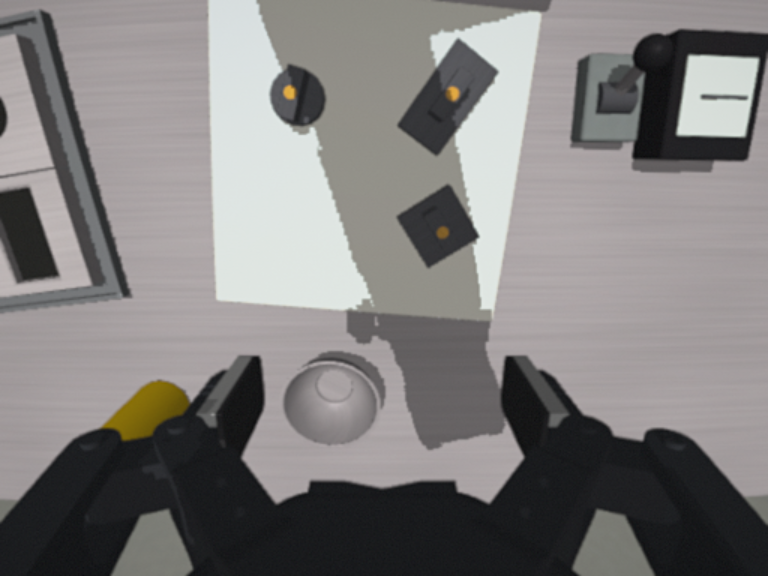

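```bash
python3 - <<'E'
from h import *
im=cv2.imread("pics/w1.png")
a=im[40:280,255:515]
a=cv2.resize(a,None,fx=3,fy=2.4,interpolation=cv2.INTER_CUBIC)
a=np.clip((a.astype(float)/140)**0.6*255,0,255).astype(np.uint8)
cv2.imwrite("pics/w1c.png",a)
E
```

```text
(no output)
```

View pics/w1c.png

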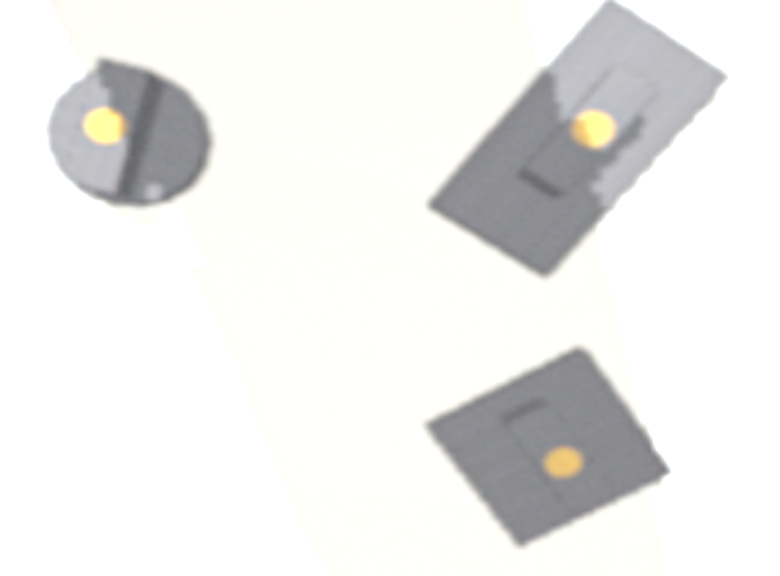

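```bash
python3 - <<'E'
from h import *
p=optics.read_camera("wrist")
print(env.get_state()["tcp_pos"])
def W(u,v,z): return at(p,((255+u/3)/1.5,(40+v/2.4)/1.5),z)
def D(a,b,z):
    d=W(*b,z)-W(*a,z); return np.round([np.arctan2(d[1],d[0])%np.pi,np.linalg.norm(d)],3)
print("obl",D((430,205),(610,0),.022),D((545,275),(725,75),.022),"short",D((610,0),(725,75),.022),D((430,205),(545,275),.022))
print("obl c",np.mean([W(*c,.022) for c in [(610,0),(725,75),(545,275),(430,205)]],0))
S=[(582,347),(668,470),(520,545),(427,423)]
print("sq",D(S[3],S[2],.022),D(S[0],S[1],.022),"perp",D(S[0],S[3],.022),D(S[1],S[2],.022),np.mean([W(*c,.022) for c in S],0))
print("small",D((157,80),(135,197),.022),D((147,75),(120,190),.046))
E
```

```text
[0.6132041  0.253123   0.24934275]
obl [2.499 0.082] [2.509 0.082] short [0.941 0.04 ] [0.937 0.041]
obl c [0.49019986 0.31040337 0.022     ]
sq [0.542 0.056] [0.54  0.054] perp [2.109 0.053] [2.145 0.053] [0.59789617 0.30523012 0.022     ]
small [2.921 0.039] [2.88  0.036]
```

```bash
python3 - <<'E'
from h import *
plan([0.4873,0.181,0.10],1.33)
E
```

```text
shift cm [ 14.93  -7.38 -12.49] tilt 0.0
turn 0.22736333460330327 jaw now 1.5573633346033033 j6 0.2839946806925871
```

Request:
servo_tool(
  moves=[
    [2,-1.85,-3.1,0,-1],
    [2.5,-1.85,-3.1,0,-1],
    [2.5,-1.85,-3.1,0,-1],
    [2.5,-1.85,-3.1,0,-1],
    [2.7,0,0,0.11,-1],
    [2.7,0,0,0.11,-1],
    [0,0,0,0,-1],
    [0,0,0,0,-1],
    [0,0,0,0,-1],
    [0,0,0,0,-1],
  ],
)

```text
clock: 5.15
tcp_pos: [0.4893, 0.1805, 0.1013]
orientation: [0.703, 0.082, 0.702, -0.081]
wrist_force: [-1.2, -1.0, 0.4]
finger_gap: 0.0857
```

```bash
python3 - <<'E'
from h import *
plan([0.4873,0.181,0.025],1.33); p=optics.read_camera("wrist"); save(p,"w2.png"); print(env.get_state()["tcp_pos"])
hsv=cv2.cvtColor(p["pixels"],cv2.COLOR_BGR2HSV)
m=((hsv[...,0]<22)&(hsv[...,1]>110)&(hsv[...,2]>70)).astype(np.uint8)
n,l,st,ce=cv2.connectedComponentsWithStats(m)
for i in range(1,n):
    if st[i,4]>=20: print('brass?',ce[i],st[i,4],at(p,ce[i],0.046))
E
```

```text
shift cm [ 7.63 -0.01 -0.22] tilt 0.0
turn 0.010376156999723607 jaw now 1.3403761569997237 j6 0.42983125841523145
[0.48914085 0.1804818  0.10104325]
brass? [417.95774648 172.34507042] 142 [0.48960018 0.30818017 0.046     ]
brass? [254.87313433 205.80597015] 134 [0.48735759 0.18199208 0.046     ]
brass? [419.171875 289.734375] 64 [0.59783353 0.3046417  0.046     ]
```

View pics/w2.png

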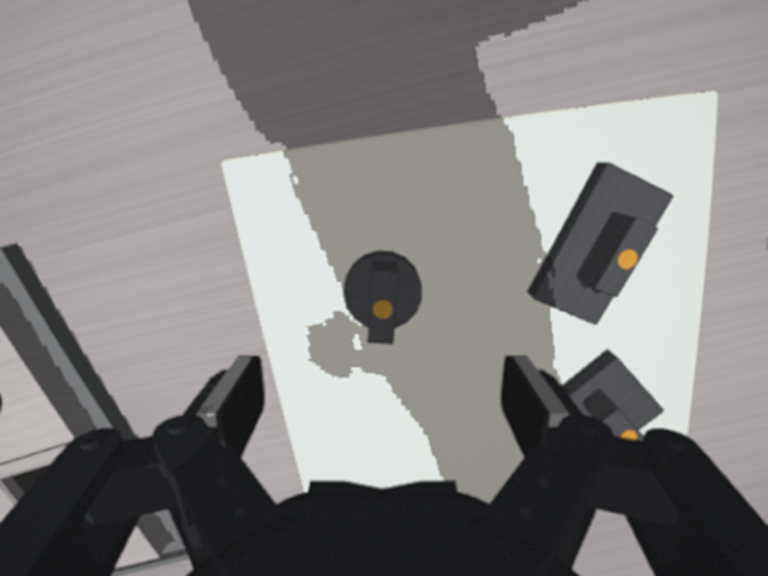

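Request:
servo_tool(
  moves=[
    [1.5,0.05,-0.1,0,-1],
    [2.5,0,-0.1,0.01,-1],
    [2.5,0,0,0,-1],
    [1,0,0,0,-1],
    [0,0,0,0,-1],
    [0,0,0,0,1],
    [0,0,0,0,1],
    [0,0,0,0,1],
    [0,0,0,0,1],
    [0,0,0,0,1],
  ],
  grip_force=60,
)

```text
clock: 6.45
tcp_pos: [0.4872, 0.1814, 0.0259]
orientation: [0.702, 0.085, 0.702, -0.085]
wrist_force: [-0.4, 0.2, 4.1]
finger_gap: 0.0129
```

```bash
python3 - <<'E'
from h import *
plan([0.66,-0.15,0.25],1.33+0); print(env.get_state()["finger_gap"])
E
```

```text
shift cm [-22.4  -28.05  24.71] tilt 0.0
turn 4.435008576253452e-05 jaw now 1.3300443500857626 j6 0.4426401369301919
0.012876628640296817
```

Request:
servo_tool(
  moves=[
    [-3,0,0,0,1],
    [-5,0,0,0,1],
    [-5,-2,2,0,1],
    [-5,-4,3.5,0,1],
    [-4.4,-4,3.5,0,1],
    [0,-4.5,4,0,1],
    [0,-4.5,4,0,1],
    [0,-4.5,4,0,1],
    [0,-4.5,3.7,0,1],
    [0,0,0,0,1],
  ],
)

```text
clock: 7.7
tcp_pos: [0.6547, -0.1427, 0.2354]
orientation: [0.701, 0.087, 0.702, -0.087]
wrist_force: [-0.1, 0.6, -1.2]
finger_gap: 0.0124
```

Request:
servo_tool(
  moves=[
    [0,0,0,-0.11,1],
    [0,0,0,-0.11,1],
    [0,0,0,0,1],
    [0,0,0,0,1],
    [0,0,0,0,1],
    [0,0,0,0,1],
    [0,0,0,0,1],
    [0,0,0,0,1],
    [0,0,0,0,1],
    [0,0,0,0,1],
  ],
)

```text
clock: 8.95
tcp_pos: [0.654, -0.1384, 0.238]
orientation: [0.707, 0.007, 0.707, -0.007]
wrist_force: [-0.5, -1.3, -1.9]
finger_gap: 0.0124
```

```bash
python3 - <<'E'
from h import *
p=optics.read_camera("wrist"); save(p,"w3.png"); print(env.get_state()["tcp_pos"],env.get_state()["finger_gap"])
for n in "small_round_nest large_round_nest square_nest oblong_nest stand".split():
    r=models.pinpoint(n,p)
    if r: print(n,r[0],at(p,r[0]["location"],0.003))
g=p["pixels"].max(2); m=(g<60).astype(np.uint8)
n,l,st,ce=cv2.connectedComponentsWithStats(m)
for i in range(1,n):
    if 150<st[i,4]<6000: print('dark',ce[i],st[i],at(p,ce[i],0.02))
E
```

```text
[ 0.65401009 -0.13836829  0.23795504] 0.012511086121544656
small_round_nest {'location': [285.6, 30.4], 'conf': 0.57} [ 0.48870139 -0.09517109  0.003     ]
large_round_nest {'location': [192.3, 45.4], 'conf': 0.55} [ 0.50308526 -0.21257723  0.003     ]
square_nest {'location': [208.9, 133.3], 'conf': 0.84} [ 0.61344758 -0.19875854  0.003     ]
oblong_nest {'location': [291.9, 123.5], 'conf': 0.92} [ 0.60285756 -0.08587204  0.003     ]
stand {'location': [53.9, 51.9], 'conf': 0.7} [ 0.50232098 -0.39458462  0.003     ]
dark [282.02157165  29.06163328] [ 263    8   39   43 1298] [ 0.49115067 -0.10124406  0.02      ]
dark [190.14398734  42.69620253] [ 163   13   55   60 2528] [ 0.50332238 -0.21147807  0.02      ]
dark [59.57043407 52.26412776] [  40   14   41   72 2442] [ 0.50654004 -0.37559209  0.02      ]
dark [17.33278689 46.61885246] [   0   20   32   53 1220] [ 0.49641558 -0.43024865  0.02      ]
dark [291.33348175 122.22350846] [ 271   88   41   70 2246] [ 0.60006283 -0.0888647   0.02      ]
dark [206.74144487 134.85388376] [ 182  111   49   49 1841] [ 0.61373083 -0.19886813  0.02      ]
dark [256.60634921 205.25714286] [224 198  64  22 315] [ 0.71300101 -0.13580105  0.02      ]
dark [256.16666667 218.51690821] [242 211  32  16 414] [ 0.73319649 -0.13682601  0.02      ]
```

View pics/w3.png

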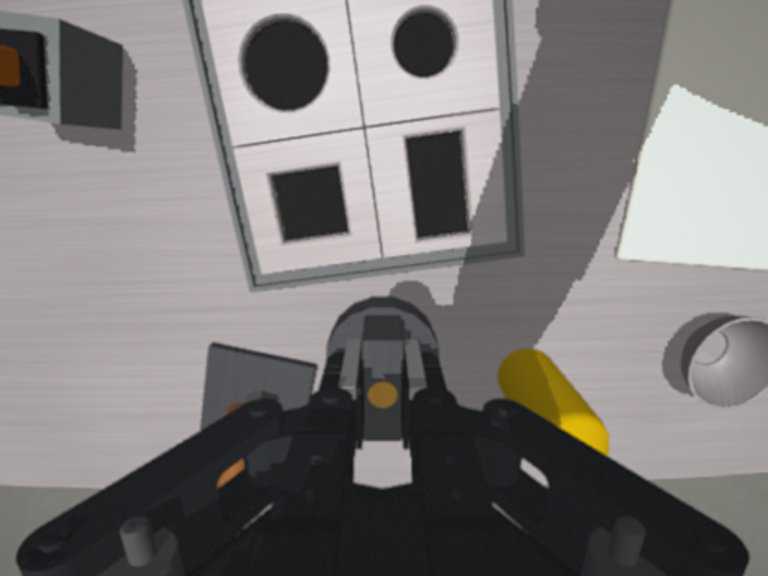

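```bash
cat >> h.py <<'E'
def brass_held(p,dz=0.0205):
    hsv=cv2.cvtColor(p["pixels"],cv2.COLOR_BGR2HSV)
    m=((hsv[...,0]<22)&(hsv[...,1]>110)&(hsv[...,2]>70)).astype(np.uint8); m[:,:225]=0;m[:,290:]=0;m[:235]=0;m[300:]=0
    n,l,st,ce=cv2.connectedComponentsWithStats(m); i=1+np.argmax(st[1:,4])
    s=env.get_state(); X=at(p,ce[i],s["tcp_pos"][2]+dz)
    print("held brass px",ce[i],st[i,4],"world",X,"tool",axes(s).T@(X-s["tcp_pos"]))
    return X
E
python3 - <<'E'
from h import *
p=optics.read_camera("wrist"); brass_held(p); plan([0.4911,-0.1017,0.10])
cv2.imwrite("pics/w3c.png",cv2.resize(p["pixels"][0:180,100:350],None,fx=3,fy=3,interpolation=cv2.INTER_CUBIC))
E
```

```text
held brass px [254.68458781 262.64157706] 279 world [ 0.65420727 -0.13719673  0.25848799] tool [-0.02049992  0.0011614   0.00013825]
shift cm [ 13.8    3.32 -16.37] tilt 0.0
```

View pics/w3c.png

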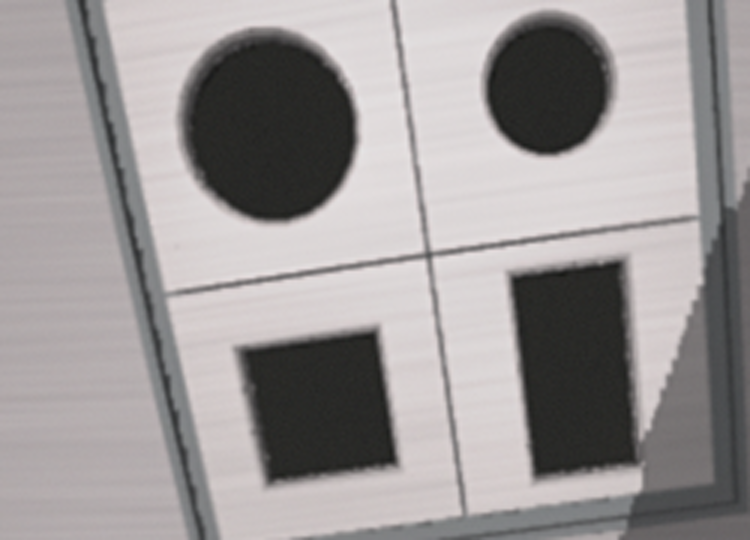

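Request:
servo_tool(
  moves=[
    [0,0.5,-2,0,1],
    [1.5,0.5,-3,0,1],
    [1.5,0.5,-3,0,1],
    [2,0.5,-3,0,1],
    [2,0.5,-3,0,1],
    [2,0.7,-2.4,0,1],
    [2,0,0,0,1],
    [2,0,0,0,1],
    [0.8,0,0,0,1],
    [0,0,0,0,1],
  ],
)

```text
clock: 10.55
tcp_pos: [0.4905, -0.1029, 0.0998]
orientation: [0.707, 0.007, 0.707, -0.007]
wrist_force: [-0.2, 0.6, -0.1]
finger_gap: 0.0125
```

Request:
servo_tool(
  moves=[
    [0,0,0,0,1],
    [0,0,0,0,1],
    [0,0,0,0,1],
    [0,0,0,0,1],
    [0,0,0,0,1],
    [0,0,0,0,1],
    [0,0,0,0,1],
    [0,0,0,0,1],
    [0,0,0,0,1],
    [0,0,0,0,1],
  ],
)

```text
clock: 11.8
tcp_pos: [0.4907, -0.1029, 0.0999]
orientation: [0.707, 0.007, 0.707, -0.007]
wrist_force: [0.0, -0.6, -1.4]
finger_gap: 0.0128
```

```bash
python3 - <<'E'
from h import *
p=optics.read_camera("wrist"); brass_held(p); print(env.get_state()["tcp_pos"],env.get_state()["clock"]); save(p,"w4.png"); t=optics.read_camera("top")
cv2.imwrite("pics/t4.png",cv2.resize(t["pixels"][160:260,250:400],None,fx=5,fy=5,interpolation=cv2.INTER_CUBIC))
E
```

```text
held brass px [254.65       262.73214286] 280 world [ 0.49098683 -0.10179656  0.12044547] tool [-0.02049988  0.00112137  0.00025022]
[ 0.49071335 -0.10291034  0.09994547] 11.85
```

View pics/w4.png

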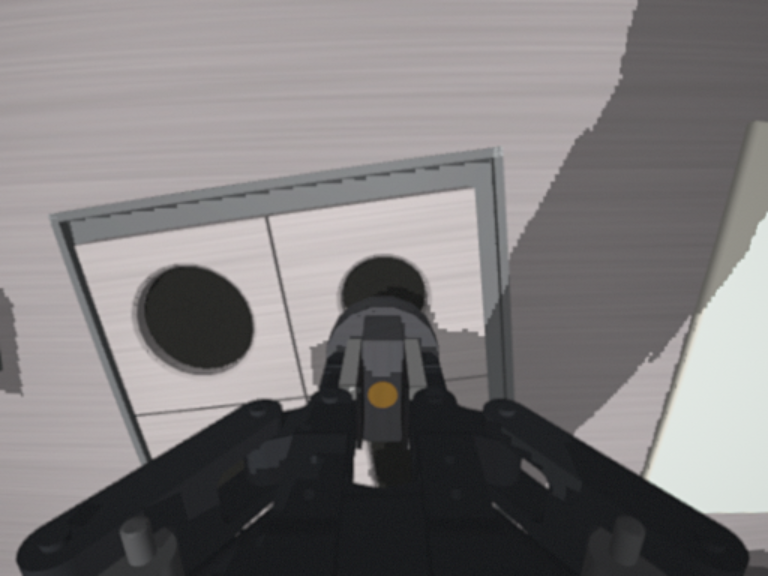

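View pics/t4.png

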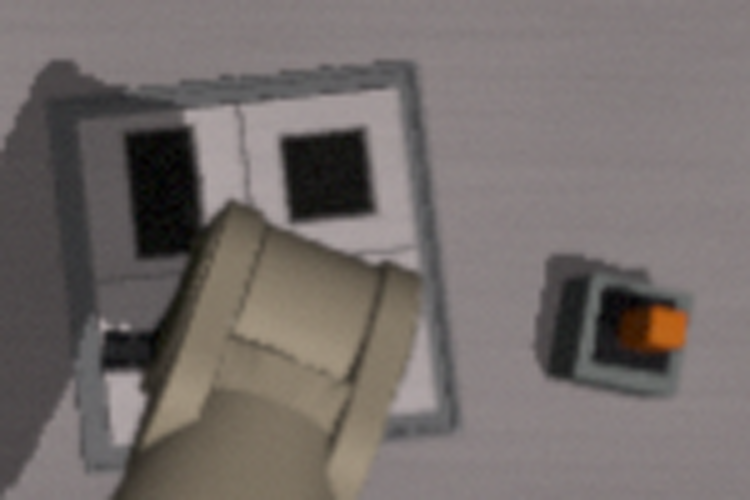

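```bash
python3 - <<'E'
from h import *
p=optics.read_camera("wrist")
for z in (0.018,0.021,0.024):
    a,b,c=[at(p,np.array(q)/1.5,z) for q in [(474,188),(267,216),(305.5,397.5)]]
    print(z,np.linalg.norm(a-b),np.linalg.norm(b-c),"center",(a+c)/2, "yaw",np.arctan2((c-b)[1],(c-b)[0]))
E
```

```text
0.018 0.11331997037090026 0.11491181209353118 center [ 0.49421336 -0.10129088  0.018     ] yaw 0.1069066568906814
0.021 0.11180450420695512 0.11337505769361937 center [ 0.49313531 -0.10127496  0.021     ] yaw 0.10690665689068143
0.024 0.11028903804300996 0.11183830329370732 center [ 0.49205725 -0.10125904  0.024     ] yaw 0.10690665689068142
```

Request:
servo_tool(
  moves=[
    [1.5,0.05,0.03,0,1],
    [2,0,0,0,1],
    [1.5,0,0,0,1],
    [0.5,0,0,0,1],
    [0.2,0,0,0,1],
    [0.2,0,0,0,1],
    [0.2,0,0,0,1],
    [0.2,0,0,0,1],
    [0.2,0,0,0,1],
    [0,0,0,0,1],
  ],
)

```text
clock: 13.2
tcp_pos: [0.4909, -0.1024, 0.0348]
orientation: [0.707, 0.007, 0.707, -0.007]
wrist_force: [-0.1, -0.2, -1.8]
finger_gap: 0.0128
```

Request:
servo_tool(
  moves=[
    [0.1,0,0,0,1],
    [0.1,0,0,0,1],
    [0.1,0,0,0,1],
    [0,0,0,0,1],
    [0,0,0,0,1],
    [0,0,0,0,1],
    [0,0,0,0,1],
    [0,0,0,0,1],
    [0,0,0,0,1],
    [0,0,0,0,1],
  ],
)

```text
clock: 14.45
tcp_pos: [0.491, -0.1024, 0.0319]
orientation: [0.707, 0.007, 0.707, -0.007]
wrist_force: [0.3, 0.7, -1.9]
finger_gap: 0.013
```

Request:
servo_tool(
  moves=[
    [0.1,0,0,0,1],
    [0.1,0,0,0,1],
    [0,0,0,0,1],
    [0,0,0,0,1],
    [0,0,0,0,1],
    [0,0,0,0,1],
    [0,0,0,0,1],
    [0,0,0,0,1],
    [0,0,0,0,1],
    [0,0,0,0,1],
  ],
)

```text
clock: 15.7
tcp_pos: [0.4911, -0.1025, 0.0318]
orientation: [0.707, 0.007, 0.707, -0.007]
wrist_force: [-4.0, 1.9, 15.1]
finger_gap: 0.0124
```

Request:
servo_tool(
  moves=[
    [-0.1,0,0,0,1],
    [0,0,0,0,-1],
    [0,0,0,0,-1],
    [0,0,0,0,-1],
    [0,0,0,0,-1],
    [-2,0,0,0,-1],
    [-4,0,0,0,-1],
    [-5,0,0,0,-1],
    [0,0,0,0,-1],
    [0,0,0,0,-1],
  ],
)

```text
clock: 16.95
tcp_pos: [0.4909, -0.1024, 0.1407]
orientation: [0.707, 0.007, 0.707, -0.007]
wrist_force: [-0.7, 0.1, -0.6]
finger_gap: 0.0857
```

```bash
python3 - <<'E'
from h import *
plan([0.598,0.304,0.12],2.12); p=optics.read_camera("wrist"); save(p,"w5.png"); print(env.get_state()["tcp_pos"],env.get_state()["clock"])
hsv=cv2.cvtColor(p["pixels"],cv2.COLOR_BGR2HSV)
m=((hsv[...,0]<22)&(hsv[...,1]>110)&(hsv[...,2]>70)).astype(np.uint8)
n,l,st,ce=cv2.connectedComponentsWithStats(m)
for i in range(1,n):
    if st[i,4]>=20: print('brass?',ce[i],st[i,4],at(p,ce[i],0.052))
E
```

```text
shift cm [ 2.07 40.85  9.86] tilt 0.0
turn -0.569980697581097 jaw now 1.5500193024189028 j6 -0.3450868687955548
[ 0.490336   -0.10216114  0.13997781] 17.0
brass? [254.5        195.13461538] 104 [ 0.49143719 -0.10141705  0.052     ]
```

View pics/w5.png

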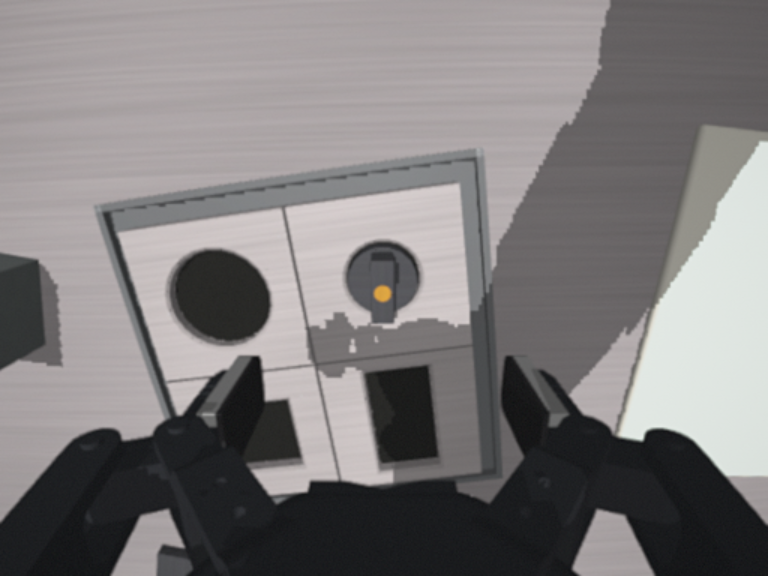

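Request:
servo_tool(
  moves=[
    [0,4,1,0,-1],
    [0,5.3,1.3,0,-1],
    [0,5.3,1.3,0,-1],
    [0,5.3,1.3,0,-1],
    [0,5.3,1.3,0,-1],
    [0,5.3,1.3,0,-1],
    [0,5.3,1.3,0,-1],
    [0,5.1,1.1,0,-1],
    [0,0,0,-0.18,-1],
    [0,0,0,-0.18,-1],
  ],
)

```text
clock: 18.25
tcp_pos: [0.5972, 0.3051, 0.138]
orientation: [0.695, -0.122, 0.698, 0.122]
wrist_force: [0.6, -0.6, -0.3]
finger_gap: 0.0856
```

Request:
servo_tool(
  moves=[
    [0,0,0,-0.18,-1],
    [0,0,0,-0.03,-1],
    [0,0,0,0,-1],
    [0,0,0,0,-1],
    [0,0,0,0,-1],
    [0,0,0,0,-1],
    [0,0,0,0,-1],
    [0,0,0,0,-1],
    [0,0,0,0,-1],
    [0,0,0,0,-1],
  ],
)

```text
clock: 19.5
tcp_pos: [0.5985, 0.3044, 0.141]
orientation: [0.681, -0.192, 0.681, 0.192]
wrist_force: [0.4, -0.2, -0.2]
finger_gap: 0.0856
```

```bash
cat >> h.py <<'E'
def brasses(p,z,mn=20):
    hsv=cv2.cvtColor(p["pixels"],cv2.COLOR_BGR2HSV)
    m=((hsv[...,0]<22)&(hsv[...,1]>110)&(hsv[...,2]>70)).astype(np.uint8)
    n,l,st,ce=cv2.connectedComponentsWithStats(m)
    for i in range(1,n):
        if st[i,4]>=mn: print('brass',ce[i],st[i,4],at(p,ce[i],z))
E
python3 - <<'E'
from h import *
plan([0.598,0.304,0.025],2.12); p=optics.read_camera("wrist"); save(p,"w6.png"); print(env.get_state()["tcp_pos"],env.get_state()["clock"])
brasses(p,.046)
E
```

```text
shift cm [ 1.16e+01 -1.00e-02 -7.00e-02] tilt 0.0
turn -1.2595217328659203e-05 jaw now 2.1199874047826714 j6 -0.198124478368647
[0.59849666 0.30439887 0.14099586] 19.55
brass [325.5546875  85.9140625] 128 [0.48951469 0.3082102  0.046     ]
brass [252.17021277 191.5       ] 94 [0.59876389 0.30403914 0.046     ]
```

View pics/w6.png

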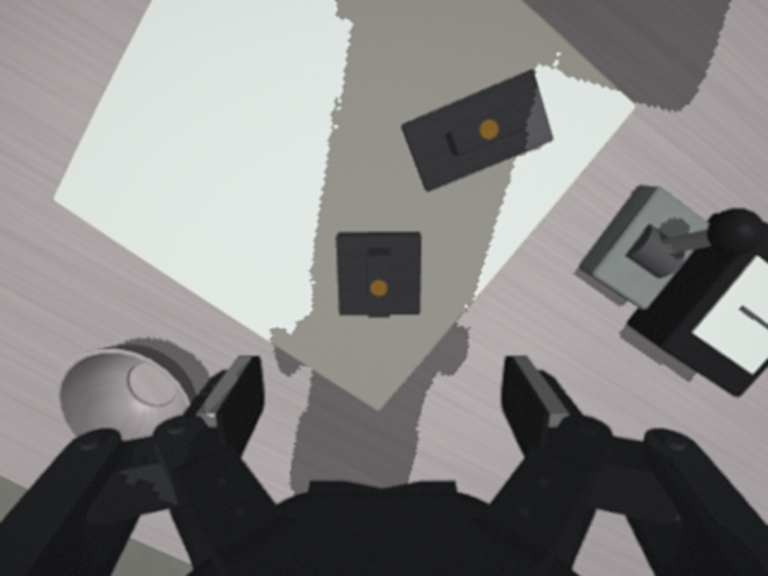

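Request:
servo_tool(
  moves=[
    [2,-0.15,0,0,-1],
    [3,0,0,0,-1],
    [3,0,0,0,-1],
    [2.5,0,0,0,-1],
    [1.05,0,0,0,-1],
    [0,0,0,0,-1],
    [0,0,0,0,1],
    [0,0,0,0,1],
    [0,0,0,0,1],
    [0,0,0,0,1],
  ],
)

```text
clock: 20.8
tcp_pos: [0.5997, 0.3031, 0.0262]
orientation: [0.681, -0.192, 0.68, 0.192]
wrist_force: [-6.2, 0.2, 20.7]
finger_gap: 0.0132
```

Request:
servo_tool(
  moves=[
    [0,0,0,0,1],
    [0,0,0,0,1],
    [-3,0,0,0,1],
    [-4,0,0,0,1],
    [-5,0,0,0,1],
    [0,0,0,0.15,1],
    [0,0,0,0.15,1],
    [0,0,0,0.145,1],
    [0,0,0,0,1],
    [0,0,0,0,1],
  ],
)

```text
clock: 22.05
tcp_pos: [0.5989, 0.303, 0.1447]
orientation: [0.706, -0.038, 0.707, 0.038]
wrist_force: [0.2, -0.6, -2.5]
finger_gap: 0.0124
```

```bash
python3 - <<'E'
from h import *
print(env.get_state()["tcp_pos"],env.get_state()["clock"])
p=optics.read_camera("wrist");brass_held(p)
plan([0.613,-0.1995,0.12],np.pi/2+.112)
E
```

```text
[0.59893053 0.30301566 0.14473168] 22.05
held brass px [254.70671378 259.76678445] 283 world [0.5973674  0.3042324  0.16541994] tool [-0.02049876  0.00133969 -0.00156061]
shift cm [  2.5  -50.12  -3.93] tilt 0.0
turn -0.005845083042861576 jaw now 1.676951243752035 j6 0.2427141192892468
```

Request:
servo_tool(
  moves=[
    [-1,-4,-0.4,0,1],
    [-1,-5.8,-0.6,0,1],
    [-0.5,-5.8,-0.6,0,1],
    [0,-5.8,-0.6,0,1],
    [0,-5.8,-0.6,0,1],
    [0,-5.8,-0.6,0,1],
    [0,-5.8,-0.6,0,1],
    [0,-5.8,-0.6,0,1],
    [0,-5.4,-0.7,0,1],
    [0,0,4,0,1],
  ],
)

```text
clock: 23.35
tcp_pos: [0.6366, -0.2012, 0.1707]
orientation: [0.706, -0.035, 0.707, 0.034]
wrist_force: [1.0, 0.8, -1.4]
finger_gap: 0.0129
```

Request:
servo_tool(
  moves=[
    [0,0,4,0,1],
    [0,0,2,0,1],
    [0,0,0,0,1],
    [0,0,0,0,1],
    [0,0,0,0,1],
    [0,0,0,0,1],
    [0,0,0,0,1],
    [0,0,0,0,1],
    [0,0,0,0,1],
    [0,0,0,0,1],
  ],
)

```text
clock: 24.6
tcp_pos: [0.6981, -0.1893, 0.1704]
orientation: [0.706, -0.037, 0.706, 0.037]
wrist_force: [0.6, -0.1, -2.6]
finger_gap: 0.0125
```

```bash
python3 - <<'E'
from h import *
print(env.get_state()["tcp_pos"],env.get_state()["clock"])
p=optics.read_camera("wrist");brass_held(p); brasses(p,.052); save(p,"w7.png")
cv2.imwrite("pics/w7c.png",cv2.resize(p["pixels"][0:220,130:390],None,fx=3,fy=2.7,interpolation=cv2.INTER_CUBIC))
E
```

```text
[ 0.6980581  -0.18926146  0.17043537] 24.6
held brass px [254.70714286 259.76071429] 280 world [ 0.6965774  -0.18804029  0.1909239 ] tool [-0.02049985  0.00135397 -0.00136042]
brass [254.70714286 259.76071429] 280 [ 0.78235449 -0.17913347  0.052     ]
brass [166.1375  264.65625] 160 [ 0.79906517 -0.27561706  0.052     ]
brass [153.62048193 314.95783133] 166 [ 0.87052114 -0.29086107  0.052     ]
```

View pics/w7c.png

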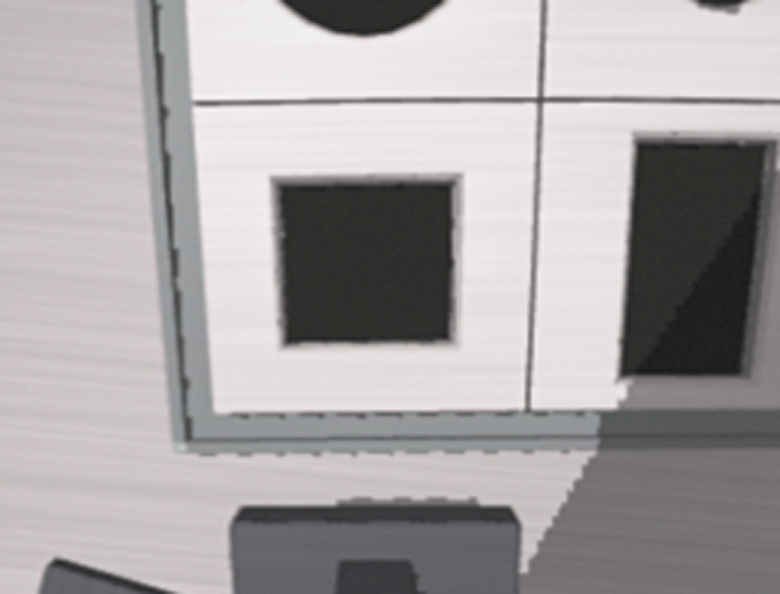

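```bash
python3 - <<'E'
from h import *
p=optics.read_camera("wrist")
W=lambda u,v,z=.024: at(p,(130+u/3,v/2.7),z)
c=[W(*q) for q in [(271,176),(463,174),(456,347),(281,349)]]
print(np.mean(c,0),[np.linalg.norm(c[i]-c[i-1]) for i in range(4)])
for a,b in [(0,1),(3,2)]: d=c[a]-c[b]; print("yawy",np.arctan2(-d[0]*-1*-1,d[1])if 0 else np.arctan2(d[1],d[0]))
for a,b in [(0,3),(1,2)]: d=c[b]-c[a]; print("yawx",np.arctan2(d[1],d[0]))
# grid line
d=W(541,100)-W(195,103); print("grid yaw", np.arctan2(d[1],d[0])-np.pi/2)
d=W(528,411)-W(541,100); print("grid yaw x", np.arctan2(d[1],d[0]), np.linalg.norm(d))
o=[(630,136),(777,140),(747,377),(620,373)]; c=[W(*q) for q in o]; print("obl",np.mean(c,0))
plan([0.615,-0.2,0.08])
R=axes(); print(R)
E
```

```text
[ 0.6151461  -0.19862791  0.024     ] [np.float64(0.062003456173945634), np.float64(0.06263959129620583), np.float64(0.06189711972985277), np.float64(0.06055059355318263)]
yawy -1.457018855401059
yawy -1.4551132097091577
yawx 0.12630388890094854
yawx 0.09257220060476931
grid yaw 0.11178742661291352
grid yaw x 0.11501021433822661 0.11144492051395506
obl [ 0.6020546  -0.08924849  0.024     ]
shift cm [ 9.04 -0.21 -8.37] tilt 0.0
[[-3.56413362e-05 -1.04024631e-01  9.94574721e-01]
 [ 1.08776508e-04  9.94574715e-01  1.04024635e-01]
 [-9.99999993e-01  1.11893942e-04 -2.41325356e-05]]
```

Request:
servo_tool(
  moves=[
    [0,-0.17,-2,0,1],
    [0,0,-3,0,1],
    [2,0,-2,0,1],
    [3,0,-1.33,0,1],
    [3,0,0,-0.008,1],
    [2,0,0,0,1],
    [1.2,0,0,0,1],
    [0,0,0,0,1],
    [0,0,0,0,1],
    [0,0,0,0,1],
  ],
)

```text
clock: 25.95
tcp_pos: [0.6162, -0.2, 0.0596]
orientation: [0.707, -0.04, 0.705, 0.039]
wrist_force: [-0.2, -0.2, -2.4]
finger_gap: 0.0127
```

Request:
servo_tool(
  moves=[
    [0.6,0,0,0,1],
    [0.3,0,0,0,1],
    [0.3,0,0,0,1],
    [0.2,0,0,0,1],
    [0.2,0,0,0,1],
    [0.2,0,0,0,1],
    [0,0,0,0,1],
    [0,0,0,0,1],
    [0,0,0,0,1],
    [0,0,0,0,1],
  ],
)

```text
clock: 27.2
tcp_pos: [0.6155, -0.1996, 0.0405]
orientation: [0.706, -0.04, 0.706, 0.04]
wrist_force: [-0.4, 0.5, -3.1]
finger_gap: 0.0126
```

Request:
servo_tool(
  moves=[
    [0.2,0,0,0,1],
    [0.2,0,0,0,1],
    [0.2,0,0,0,1],
    [0.1,0,0,0,1],
    [0.1,0,0,0,1],
    [0.1,0,0,0,1],
    [0,0,0,0,1],
    [0,0,0,0,1],
    [0,0,0,0,1],
    [0,0,0,0,1],
  ],
)

```text
clock: 28.45
tcp_pos: [0.6154, -0.1996, 0.0322]
orientation: [0.706, -0.04, 0.706, 0.04]
wrist_force: [-3.0, 1.4, 5.2]
finger_gap: 0.0123
```

Request:
servo_tool(
  moves=[
    [0,0,0,0,-1],
    [0,0,0,0,-1],
    [0,0,0,0,-1],
    [0,0,0,0,-1],
    [-2,0,0,0,-1],
    [-4,0,0,0,-1],
    [-5,0,0,0,-1],
    [0,0,0,0,-1],
    [0,0,0,0,-1],
    [0,0,0,0,-1],
  ],
)

```text
clock: 29.7
tcp_pos: [0.6144, -0.1992, 0.1397]
orientation: [0.705, -0.039, 0.707, 0.04]
wrist_force: [-0.5, 0.1, -0.4]
finger_gap: 0.0852
```

```bash
python3 - <<'E'
from h import *
p=optics.read_camera("wrist"); save(p,"w8.png"); s=env.get_state();print(s["tcp_pos"],s["clock"])
brasses(p,.052); plan([0.4893,0.3075,0.14],.937); print(axes())
E
```

```text
[ 0.61438742 -0.19914859  0.13965166] 29.75
brass [ 0.95789474 33.27368421] 95 [ 0.50232703 -0.41286731  0.052     ]
brass [393.81818182  60.86013986] 143 [ 0.4915588  -0.10111349  0.052     ]
brass [253.67326733 195.15841584] 101 [ 0.61439818 -0.19854633  0.052     ]
shift cm [ 0.07 51.75 -6.76] tilt 0.0
turn 0.7459932637855096 jaw now 1.6829932637855096 j6 -0.5498961480875785
[[-0.00280593 -0.11196152  0.99370858]
 [ 0.0014452   0.993711    0.11196588]
 [-0.99999502  0.00175027 -0.00262647]]
```

View pics/w8.png

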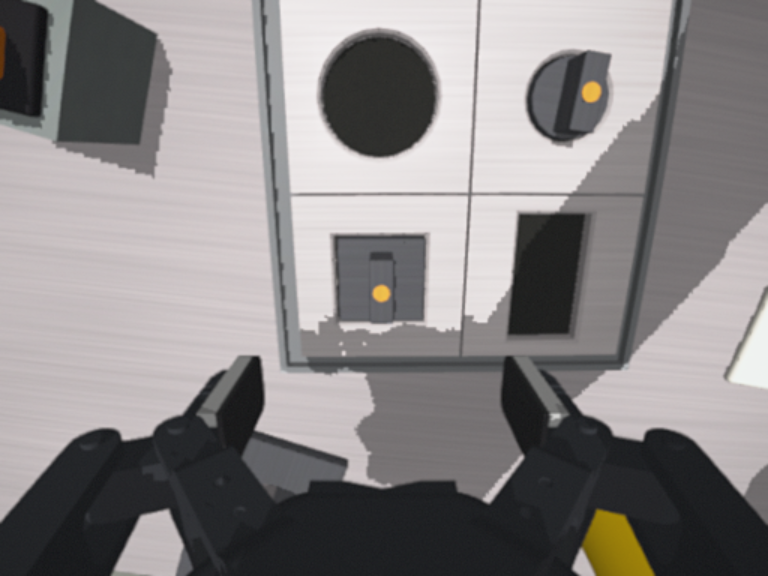

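Request:
servo_tool(
  moves=[
    [0,4.5,-0.6,0,-1],
    [0,5.9,-0.8,0,-1],
    [0,5.9,-0.8,0,-1],
    [0,5.9,-0.8,0,-1],
    [0,5.9,-0.8,0,-1],
    [0,5.9,-0.8,0,-1],
    [0,5.9,-0.8,0,-1],
    [0,5.9,-0.8,0,-1],
    [0,5.9,-0.5,0,-1],
    [0,0,0,0.18,-1],
  ],
)

```text
clock: 31.0
tcp_pos: [0.4888, 0.3104, 0.1402]
orientation: [0.706, 0.023, 0.707, -0.023]
wrist_force: [0.3, -0.4, -0.2]
finger_gap: 0.0856
```

Request:
servo_tool(
  moves=[
    [0,0,0,0.18,-1],
    [0,0,0,0.18,-1],
    [0,0,0,0.18,-1],
    [0,0,0,0.026,-1],
    [0,0,0,0,-1],
    [0,0,0,0,-1],
    [0,0,0,0,-1],
    [0,0,0,0,-1],
    [0,0,0,0,-1],
    [0,0,0,0,-1],
  ],
)

```text
clock: 32.25
tcp_pos: [0.4909, 0.3066, 0.1415]
orientation: [0.672, 0.22, 0.672, -0.22]
wrist_force: [-0.7, -0.4, -0.1]
finger_gap: 0.0854
```

```bash
python3 - <<'E'
from h import *
p=optics.read_camera("wrist"); save(p,"w9.png"); s=env.get_state();print(s["tcp_pos"],s["clock"])
brasses(p,.046); plan([0.4896,0.308,0.025],.937)
E
```

```text
[0.49095316 0.30660138 0.14151337] 32.3
brass [255.11458333 190.58333333] 96 [0.48955301 0.30814305 0.046     ]
shift cm [11.65  0.03 -0.19] tilt 0.0
turn 1.9813152811076762e-05 jaw now 0.9370198131528111 j6 1.0533426747521657
```

View pics/w9.png

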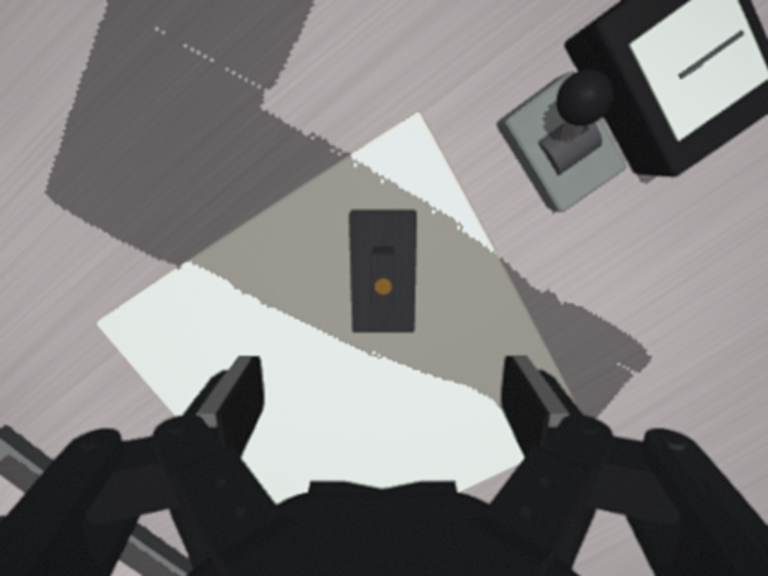

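Request:
servo_tool(
  moves=[
    [2,-0.05,-0.2,0,-1],
    [3,0,0,0,-1],
    [3,0,0,0,-1],
    [2.5,0,0,0,-1],
    [1.1,0,0,0,-1],
    [0,0,0,0,-1],
    [0,0,0,0,1],
    [0,0,0,0,1],
    [0,0,0,0,1],
    [0,0,0,0,1],
  ],
)

```text
clock: 33.55
tcp_pos: [0.4894, 0.3077, 0.026]
orientation: [0.672, 0.221, 0.672, -0.22]
wrist_force: [-3.7, -3.4, 20.3]
finger_gap: 0.013
```

Request:
servo_tool(
  moves=[
    [0,0,0,0,1],
    [0,0,0,0,1],
    [-3,0,0,0,1],
    [-4,0,0,0,1],
    [-5,0,0,0,1],
    [-2,0,0,-0.15,1],
    [0,0,0,-0.15,1],
    [0,0,0,-0.15,1],
    [0,0,0,-0.15,1],
    [0,0,0,-0.146,1],
  ],
)

```text
clock: 34.8
tcp_pos: [0.488, 0.3069, 0.164]
orientation: [0.705, -0.042, 0.707, 0.041]
wrist_force: [0.7, 0.6, -3.8]
finger_gap: 0.0126
```

```bash
python3 - <<'E'
from h import *
p=optics.read_camera("wrist");brass_held(p);s=env.get_state();print(s["tcp_pos"],s["clock"])
plan([0.62,-0.09,0.17],np.pi/2+.112)
plan([0.69,-0.08,0.17],np.pi/2+.112)
t=optics.read_camera("top")
r=models.pinpoint("oil_bottle",t); print(r[:1], at(t,r[0]["location"],0))
E
```

```text
held brass px [254.55072464 262.10507246] 276 world [0.48795162 0.30822328 0.1844881 ] tool [-2.05013417e-02  1.29460337e-03  2.00791783e-05]
[0.48803138 0.30690987 0.1639881 ] 34.85
shift cm [ -0.59 -41.     8.3 ] tilt 0.0
turn 0.009235651472791595 jaw now 1.6920319782676883 j6 0.3009389578045148
shift cm [ -0.61 -40.85  15.37] tilt 0.0
turn 0.009235651472791595 jaw now 1.6920319782676883 j6 0.3009389578045148
[{'location': [256.1, 145.2], 'conf': 0.75}] [0.7874002  0.00382865 0.        ]
```

Request:
servo_tool(
  moves=[
    [0,-4,0.6,0,1],
    [0,-5.3,0.85,0,1],
    [0,-5.3,0.85,0,1],
    [0,-5.3,0.85,0,1],
    [0,-5.3,0.85,0,1],
    [0,-5.3,0.85,0,1],
    [0,-5.3,0.85,0,1],
    [0,-5,0.8,0,1],
    [2,0,0,0,1],
    [2,0,0,0,1],
  ],
)

```text
clock: 36.2
tcp_pos: [0.5991, -0.0919, 0.1243]
orientation: [0.706, -0.038, 0.706, 0.038]
wrist_force: [-0.9, 0.2, -3.9]
finger_gap: 0.0129
```

Request:
servo_tool(
  moves=[
    [2,0,0,0,1],
    [2,0,0,0,1],
    [1,0,0,0,1],
    [0,0,0,0,1],
    [0,0,0,0,1],
    [0,0,0,0,1],
    [0,0,0,0,1],
    [0,0,0,0,1],
    [0,0,0,0,1],
    [0,0,0,0,1],
  ],
)

```text
clock: 37.45
tcp_pos: [0.5993, -0.0907, 0.0755]
orientation: [0.706, -0.04, 0.706, 0.04]
wrist_force: [-0.0, 0.0, -3.1]
finger_gap: 0.0124
```

```bash
python3 - <<'E'
from h import *
p=optics.read_camera("wrist");brass_held(p);s=env.get_state();print(s["tcp_pos"],s["clock"]); brasses(p,.052); save(p,"w10.png")
plan([0.6017,-0.0903,0.045],np.pi/2+.112)
E
```

```text
held brass px [254.58545455 262.11272727] 275 world [ 0.59916303 -0.08942875  0.09597129] tool [-2.04998750e-02  1.31115949e-03  1.30331186e-05]
[ 0.599298   -0.09073105  0.07547129] 37.5
brass [255.31746032  46.53968254] 63 [ 0.4918392  -0.10101831  0.052     ]
brass [ 92.25       228.80487805] 164 [ 0.61425184 -0.1985896   0.052     ]
brass [254.58545455 262.11272727] 275 [ 0.62678686 -0.08636145  0.052     ]
shift cm [3.05 0.02 0.24] tilt 0.0
turn 0.00018423106981391157 jaw now 1.6829805578647106 j6 -0.3948669361807773
```

View pics/w10.png

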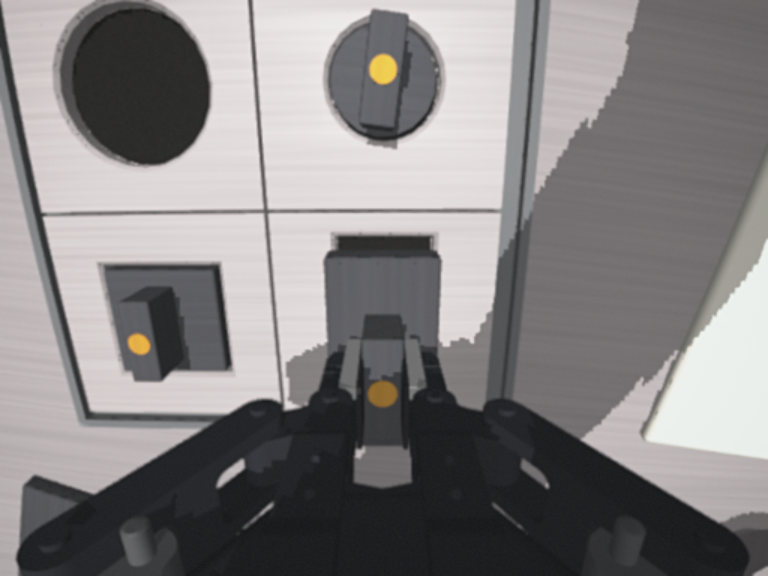

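Request:
servo_tool(
  moves=[
    [1,0.02,0.22,0,1],
    [1.5,0,0,0,1],
    [0.5,0,0,0,1],
    [0.3,0,0,0,1],
    [0.2,0,0,0,1],
    [0.2,0,0,0,1],
    [0.2,0,0,0,1],
    [0,0,0,0,1],
    [0,0,0,0,1],
    [0,0,0,0,1],
  ],
)

```text
clock: 38.75
tcp_pos: [0.6016, -0.0903, 0.0366]
orientation: [0.706, -0.04, 0.706, 0.04]
wrist_force: [0.8, -0.8, -4.2]
finger_gap: 0.0129
```

Request:
servo_tool(
  moves=[
    [0.2,0,0,0,1],
    [0.1,0,0,0,1],
    [0.1,0,0,0,1],
    [0.1,0,0,0,1],
    [0.05,0,0,0,1],
    [0,0,0,0,1],
    [0,0,0,0,1],
    [0,0,0,0,1],
    [0,0,0,0,1],
    [0,0,0,0,1],
  ],
)

```text
clock: 40.0
tcp_pos: [0.6014, -0.0903, 0.0321]
orientation: [0.706, -0.04, 0.706, 0.04]
wrist_force: [-2.5, 0.6, 5.4]
finger_gap: 0.0123
```

Seated on the floor. Release, lift and check.

Request:
servo_tool(
  moves=[
    [0,0,0,0,-1],
    [0,0,0,0,-1],
    [0,0,0,0,-1],
    [0,0,0,0,-1],
    [-2,0,0,0,-1],
    [-4,0,0,0,-1],
    [-5,0,0,0,-1],
    [-2,0,0,0,-1],
    [0,0,0,0,-1],
    [0,0,0,0,-1],
  ],
)

```text
clock: 41.25
tcp_pos: [0.6008, -0.0901, 0.1596]
orientation: [0.705, -0.039, 0.707, 0.04]
wrist_force: [-0.2, -0.4, 0.2]
finger_gap: 0.0852
```

```bash
python3 - <<'E'
from h import *
p=optics.read_camera("wrist");s=env.get_state();print(s["tcp_pos"],s["clock"]); brasses(p,.052); save(p,"w11.png")
t=optics.read_camera("top"); d=optics.read_camera("side"); save(d,"s11.png")
for nm in ["switch_tip","switch_base"]:
  a=models.pinpoint(nm,t)[:2]; b=models.pinpoint(nm,d)[:2]; print(nm,a,b)
  print([at(t,q["location"],.07 if nm=="switch_tip" else 0) for q in a],[at(d,q["location"],.07 if nm=="switch_tip" else 0) for q in b])
for n in ["probe","stand"]:
  a=models.pinpoint(n,t)[:1]; b=models.pinpoint(n,d)[:1]; z=.075 if n=="probe" else 0
  print(n,a,b,[at(t,q["location"],z) for q in a],[at(d,q["location"],z) for q in b])
E
```

```text
[ 0.60046999 -0.09004265  0.15918286] 41.3
brass [253.87850467  64.38317757] 107 [ 0.49151144 -0.10156674  0.052     ]
brass [140.11363636 189.67045455] 88 [ 0.61417837 -0.19853729  0.052     ]
brass [254.37777778 189.5       ] 90 [ 0.60176452 -0.08885568  0.052     ]
brass [ 80.6984127 374.5952381] 126 [ 0.87427814 -0.28318847  0.052     ]
switch_tip [{'location': [117.6, 236.7], 'conf': 0.62}] [{'location': [265.8, 347.2], 'conf': 0.7}, {'location': [204.8, 195.6], 'conf': 0.53}]
[array([0.46165204, 0.4571584 , 0.07      ])] [array([0.46777545, 0.44745303, 0.07      ]), array([0.75968303, 0.07869421, 0.07      ])]
switch_base [{'location': [124.5, 228.2], 'conf': 0.63}, {'location': [200.3, 150.2], 'conf': 0.16}] [{'location': [257.6, 358.0], 'conf': 0.58}]
[array([0.49132153, 0.45568006, 0.        ]), array([0.7673825 , 0.19919281, 0.        ])] [array([0.4866029 , 0.44242236, 0.        ])]
probe [{'location': [373.9, 223.5], 'conf': 0.58}] [{'location': [330.1, 113.6], 'conf': 0.81}] [array([ 0.51376296, -0.38675524,  0.075     ])] [array([ 0.51139067, -0.41259123,  0.075     ])]
stand [{'location': [368.7, 227.0], 'conf': 0.63}] [{'location': [326.8, 132.8], 'conf': 0.59}] [array([ 0.50428778, -0.38974324,  0.        ])] [array([ 0.51254654, -0.4048973 ,  0.        ])]
```

View pics/w11.png

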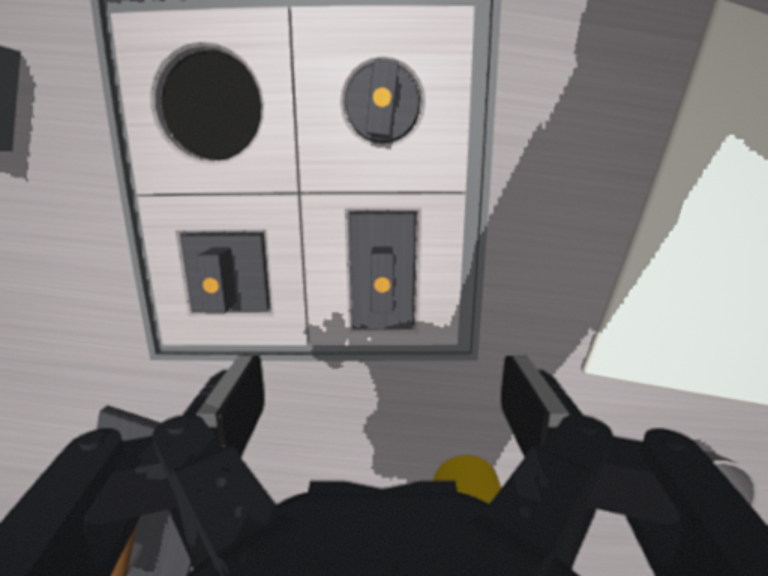

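View pics/s11.png

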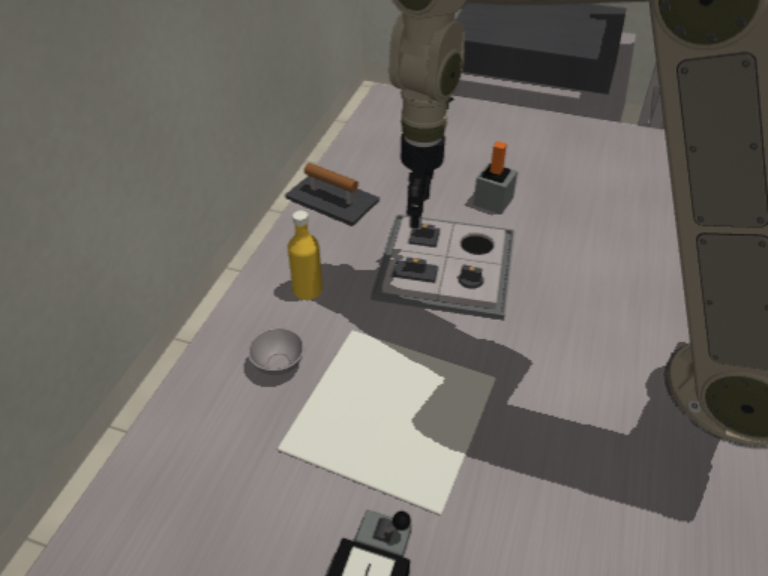

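```bash
python3 - <<'E'
from h import *
t=optics.read_camera("top"); d=optics.read_camera("side")
print(at(t,(121,237),.07),at(d,(266.96,346.82),.07),at(t,(126,229),.025))
cv2.imwrite("pics/t12.png",cv2.resize(t["pixels"][205:260,80:160],None,fx=9,fy=9,interpolation=cv2.INTER_CUBIC))
cv2.imwrite("pics/s12.png",cv2.resize(d["pixels"][320:384,200:300],None,fx=8,fy=8,interpolation=cv2.INTER_CUBIC))
plan([0.41,0.452,0.16],np.pi/2)
E
```

```text
[0.46087775 0.44571247 0.07      ] [0.4657623  0.44589843 0.07      ] [0.48820565 0.44302894 0.025     ]
shift cm [  0.1   56.04 -12.96] tilt 0.0
turn 0.1121588872681254 jaw now 1.682955214063022 j6 -0.3931796737841104
```

View pics/t12.png

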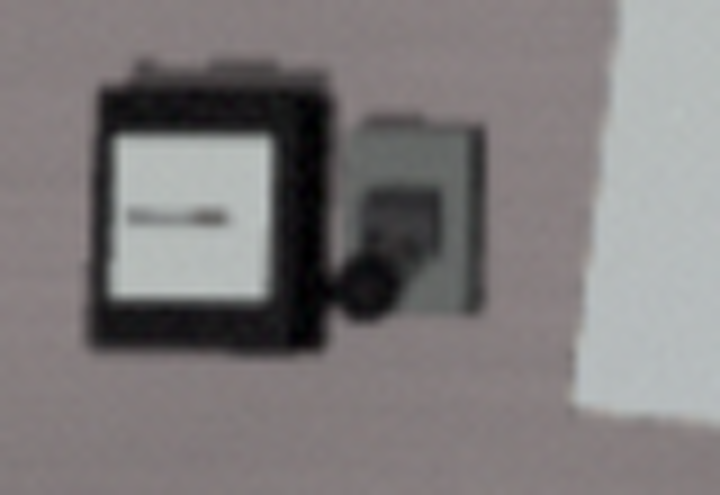

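View pics/s12.png

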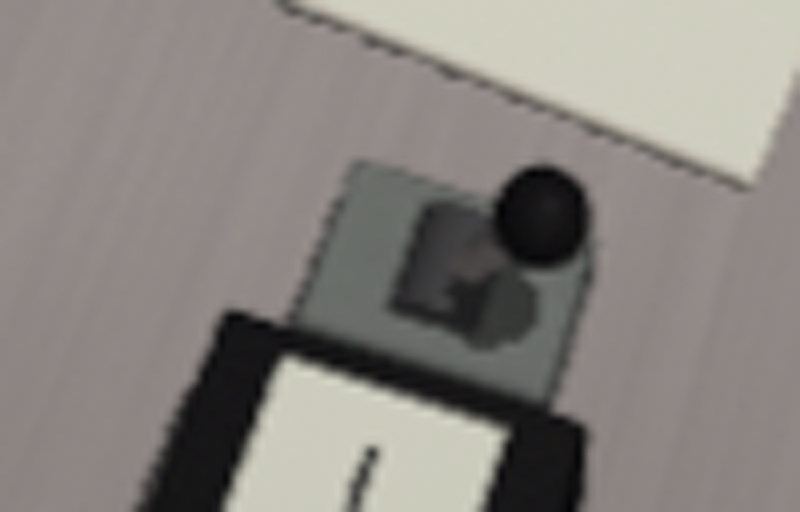

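Request:
servo_tool(
  moves=[
    [0,4.5,-1,0,-1],
    [0,5.8,-1.4,0,0],
    [0,5.8,-1.4,0,1],
    [0,5.8,-1.4,0,1],
    [0,5.8,-1.4,0,1],
    [0,5.8,-1.4,0,1],
    [0,5.8,-1.4,0,1],
    [0,5.8,-1.4,0,1],
    [0,5.6,-1.2,0,1],
    [0,5,-1,0,1],
  ],
)

```text
clock: 43.15
tcp_pos: [0.409, 0.4507, 0.1613]
orientation: [0.706, -0.04, 0.706, 0.04]
wrist_force: [1.4, 0.2, -0.2]
finger_gap: -0.0003
```

Request:
servo_tool(
  moves=[
    [0,0,0,0.16,1],
    [0,0,0,0,1],
    [0,0,0,0,1],
    [0,0,0,0,1],
    [0,0,0,0,1],
    [0,0,0,0,1],
    [0,0,0,0,1],
    [0,0,0,0,1],
    [0,0,0,0,1],
    [0,0,0,0,1],
  ],
)

```text
clock: 44.4
tcp_pos: [0.4099, 0.4487, 0.161]
orientation: [0.707, 0.017, 0.707, -0.017]
wrist_force: [-0.7, -0.4, 0.1]
finger_gap: 0.0001
```

```bash
python3 - <<'E'
from h import *
p=optics.read_camera("wrist");s=env.get_state();print(s["tcp_pos"],s["clock"]);save(p,"w13.png")
plan([0.41,0.447,0.057],1.52)
E
```

```text
[0.40985391 0.44865889 0.1609841 ] 44.45
shift cm [10.4  -0.17  0.02] tilt 0.0
turn 0.0031022998925152034 jaw now 1.5231022998925152 j6 0.7462200899967381
```

View pics/w13.png

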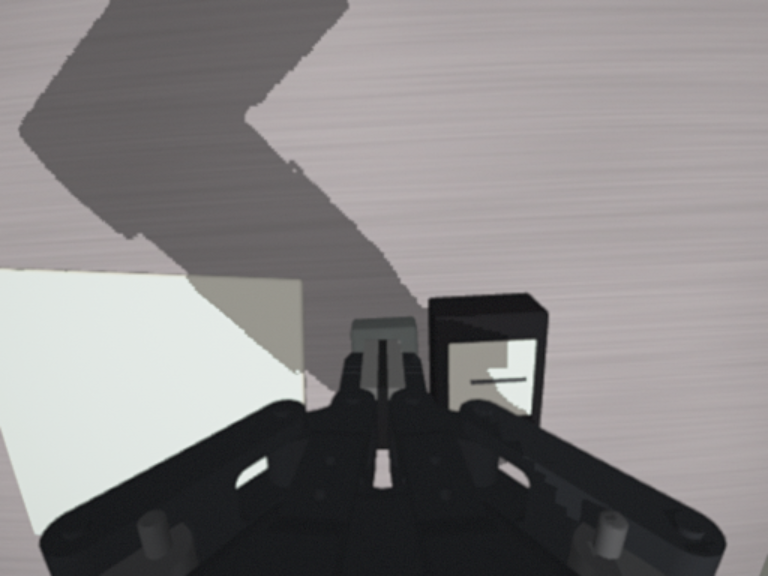

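Request:
servo_tool(
  moves=[
    [3,-0.1,0,0,1],
    [4,0,0,0,1],
    [3.4,0,0,0,1],
    [0,0,1,0,1],
    [0,0,1.5,0,1],
    [0,0,1.3,0,1],
    [0,0,1.2,0,1],
    [0,0,1,0,1],
    [0,0,0.8,0,1],
    [0,0,0.4,0,1],
  ],
)

```text
clock: 45.7
tcp_pos: [0.4824, 0.4441, 0.0569]
orientation: [0.707, 0.017, 0.707, -0.017]
wrist_force: [-2.1, 0.8, 0.2]
finger_gap: -0.0001
```

Request:
servo_tool(
  moves=[
    [0,0,0.4,0,1],
    [0,0,0.3,0,1],
    [0,0,0.2,0,1],
    [0,0,0,0,1],
    [0,0,0,0,1],
    [0,0,-1,0,1],
    [0,0,-3,0,1],
    [-2,0,-3,0,1],
    [-4,0,0,0,1],
    [-4,0,0,0,1],
  ],
)

```text
clock: 46.95
tcp_pos: [0.4197, 0.4472, 0.1583]
orientation: [0.707, 0.017, 0.707, -0.017]
wrist_force: [0.7, 0.6, -0.3]
finger_gap: 0.0
```

```bash
python3 - <<'E'
from h import *
s=env.get_state();print(s["tcp_pos"],s["clock"])
d=optics.read_camera("side")
cv2.imwrite("pics/s14.png",cv2.resize(d["pixels"][300:384,180:320],None,fx=5.5,fy=5.5,interpolation=cv2.INTER_CUBIC))
print([ (q["location"],at(d,q["location"],.07)) for q in models.pinpoint("switch_tip",d)[:1]])
E
```

```text
[0.41968212 0.44716659 0.15829099] 46.95
[([247.0, 338.8], array([0.51049411, 0.44226051, 0.07      ]))]
```

View pics/s14.png

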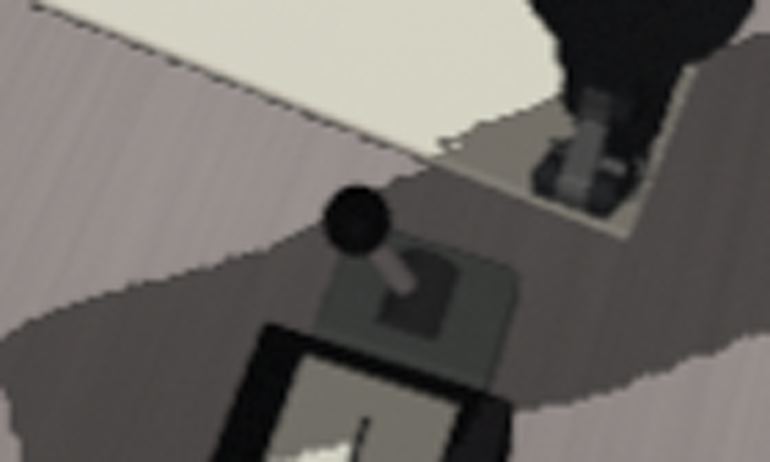

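```bash
python3 - <<'E'
from h import *
d=optics.read_camera("side"); im=d["pixels"]
g=im.max(2)
for u in [(244.9,340.0)]: print(at(d,u,.07))
m=(g<32).astype(np.uint8); m[:,:235]=0; m[:325]=0; m[355:]=0; m[:,262:]=0
print(at(d,np.argwhere(m)[:,::-1].mean(0),.07), m.sum())
plan([0.40,0.1,0.20]); print(env.get_state()["joint_pos"])
E
```

```text
[0.51375522 0.44619758 0.07      ]
[0.51397518 0.44623154 0.07      ] 117
shift cm [ -4.12 -34.9   -0.52] tilt 2e-05
[ 6.85725915e-01  4.13741703e-01  1.70268413e-02  1.16749659e+00
 -6.67981710e-05  7.33032892e-01]
```

Request:
servo_tool(
  moves=[
    [-2,-4,0.5,0,0],
    [-2,-5.6,1,0,-1],
    [-2,-5.6,1,0,-1],
    [-2,-5.6,1,0,-1],
    [-2,-5.6,1,0,-1],
    [-2,-5.6,1,0,-1],
    [0,-5.6,1.2,0,-1],
    [0,-5.6,1.2,0,-1],
    [0,-5.6,1.2,0,-1],
    [0,-5.6,1.2,0,-1],
  ],
)

```text
clock: 48.35
tcp_pos: [0.4973, -0.1028, 0.2759]
orientation: [0.707, 0.017, 0.707, -0.017]
wrist_force: [0.8, 0.4, -0.3]
finger_gap: 0.0853
```

Request:
servo_tool(
  moves=[
    [0,-5.6,1.2,0,-1],
    [0,-5.6,1.5,0,-1],
    [0,-5.6,1.5,0,-1],
    [0,-5.6,1.8,0,-1],
    [0,-5,1.8,0,-1],
    [0,-2,1,0,-1],
    [0,0,0,0,-1],
    [0,0,0,0,-1],
    [0,0,0,0,-1],
    [0,0,0,0,-1],
  ],
)

```text
clock: 49.6
tcp_pos: [0.5716, -0.398, 0.2777]
orientation: [0.707, 0.016, 0.707, -0.017]
wrist_force: [0.6, 0.3, 0.2]
finger_gap: 0.0855
```

```bash
python3 - <<'E'
from h import *
p=optics.read_camera("wrist");s=env.get_state();print(s["tcp_pos"],s["clock"],s["joint_pos"]);save(p,"w15.png")
print(axes())
E
```

```text
[ 0.57164686 -0.39819129  0.27767327] 49.65 [-7.23536202e-01  5.73861434e-01  5.59543183e-01  1.55576736e+00
  6.79832257e-05 -6.76681955e-01]
[[ 5.77670490e-04  4.68371950e-02  9.98902369e-01]
 [-4.19573167e-04  9.98902459e-01 -4.68369566e-02]
 [-9.99999745e-01 -3.92056303e-04  5.96688103e-04]]
```

View pics/w15.png

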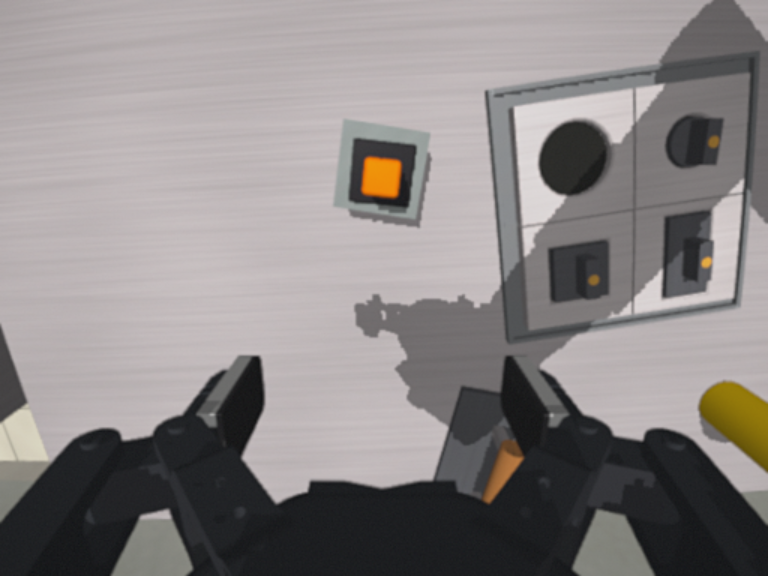

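```bash
python3 - <<'E'
from h import *
p=optics.read_camera("wrist"); im=p["pixels"]
hsv=cv2.cvtColor(im,cv2.COLOR_BGR2HSV)
m=((hsv[...,0]<22)&(hsv[...,1]>150)&(hsv[...,2]>120)).astype(np.uint8); m[:60]=0;m[170:]=0;m[:,:200]=0;m[:,310:]=0
cs,_=cv2.findContours(m,cv2.RETR_EXTERNAL,cv2.CHAIN_APPROX_NONE); c=max(cs,key=cv2.contourArea)
def rect(c,z,nm):
    b=cv2.boxPoints(cv2.minAreaRect(c)); w=np.array([at(p,q,z)[:2] for q in b])
    print(nm,w.mean(0),[ (round(float(np.linalg.norm(w[i]-w[i-1])),4), round(float(np.arctan2(*(w[i]-w[i-1])[::-1])%(np.pi/2)),3)) for i in range(4)])
rect(c,.153,"handle")
S=np.array([(343,120),(430,132),(419,222),(334,208)],np.float32)/1.5
rect(S.reshape(-1,1,2),.075,"stand")
w=np.array([at(p,q,.075)[:2] for q in S]); print(w.mean(0))
cv2.imwrite("pics/w15c.png",cv2.resize(im[70:160,210:300],None,fx=6,fy=6,interpolation=cv2.INTER_CUBIC))
E
```

```text
handle [ 0.5069384 -0.3947112] [(0.0244, 1.425), (0.0243, 1.408), (0.0238, 1.427), (0.0244, 1.433)]
stand [ 0.50706774 -0.39494701] [(0.0737, 1.401), (0.0728, 1.369), (0.0695, 1.408), (0.0733, 1.426)]
[ 0.50664957 -0.39447524]
```

View pics/w15c.png

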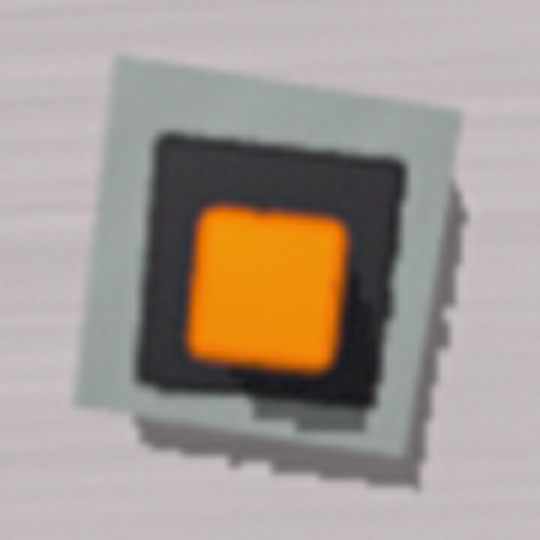

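```bash
python3 - <<'E'
from h import *
plan([0.5065,-0.3957,0.098],1.427)
E
```

```text
shift cm [17.95 -0.03 -6.53] tilt 0.0
turn 0.09678836062012097 jaw now 1.523788360620121 j6 -0.6767339901086925
```

Request:
servo_tool(
  moves=[
    [0,0,-3,0,-1],
    [1,0,-3.4,0,-1],
    [1,-0.03,0,0.097,-1],
    [2,0,-0.1,0,-1],
    [2,0,0,0,-1],
    [2,0,0,0,-1],
    [0,0,0,0,-1],
    [0,0,0,0,-1],
    [0,0,0,0,-1],
    [0,0,0,0,-1],
  ],
)

```text
clock: 50.95
tcp_pos: [0.507, -0.3964, 0.1978]
orientation: [0.706, 0.051, 0.705, -0.051]
wrist_force: [-0.0, -0.3, -0.6]
finger_gap: 0.0854
```

```bash
python3 - <<'E'
from h import *
p=optics.read_camera("wrist"); im=p["pixels"];save(p,"w16.png")
hsv=cv2.cvtColor(im,cv2.COLOR_BGR2HSV)
m=((hsv[...,0]<22)&(hsv[...,1]>150)&(hsv[...,2]>120)).astype(np.uint8); m[:100]=0;m[290:]=0;m[:,:200]=0;m[:,310:]=0
cs,_=cv2.findContours(m,cv2.RETR_EXTERNAL,cv2.CHAIN_APPROX_NONE); c=max(cs,key=cv2.contourArea)
b=cv2.boxPoints(cv2.minAreaRect(c)); print(b)
print(env.get_state()["tcp_pos"])
plan([0.5065,-0.3957,0.098],1.427)
E
```

```text
[[240. 176.]
 [272. 176.]
 [272. 226.]
 [240. 226.]]
[ 0.50689163 -0.39639793  0.19761367]
shift cm [ 9.96  0.07 -0.06] tilt 0.0
turn -0.0009920845315065652 jaw now 1.4260079154684935 j6 -0.6435624824756391
```

View pics/w16.png

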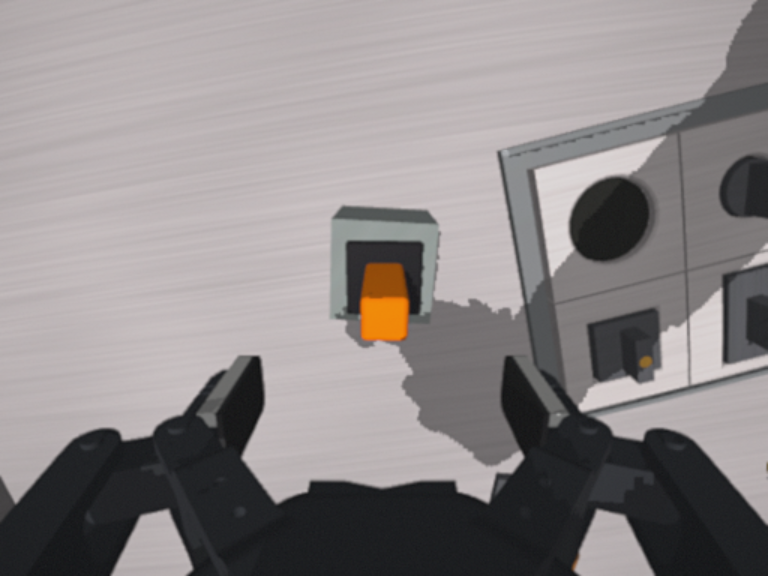

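Handle is square to the jaws and centred. Descend and grip.

Request:
servo_tool(
  moves=[
    [2,0.07,-0.06,0,-1],
    [3,0,0,0,-1],
    [3,0,0,0,-1],
    [2,0,0,0,-1],
    [0,0,0,0,-1],
    [0,0,0,0,1],
    [0,0,0,0,1],
    [0,0,0,0,1],
    [0,0,0,0,1],
    [0,0,0,0,1],
  ],
  grip_force=60,
)

```text
clock: 52.25
tcp_pos: [0.5066, -0.3958, 0.0979]
orientation: [0.706, 0.051, 0.705, -0.052]
wrist_force: [0.4, -0.5, 4.2]
finger_gap: 0.023
```

```bash
python3 - <<'E'
from h import *
s=env.get_state();print(s["tcp_pos"],s["clock"],s["wrist_force"],s["finger_gap"]);p=optics.read_camera("wrist");save(p,"w17.png")
E
```

```text
[ 0.50660387 -0.39581312  0.09788615] 52.25 [ 0.37443166 -0.47532779  4.2247063 ] 0.023025444487187546
```

View pics/w17.png

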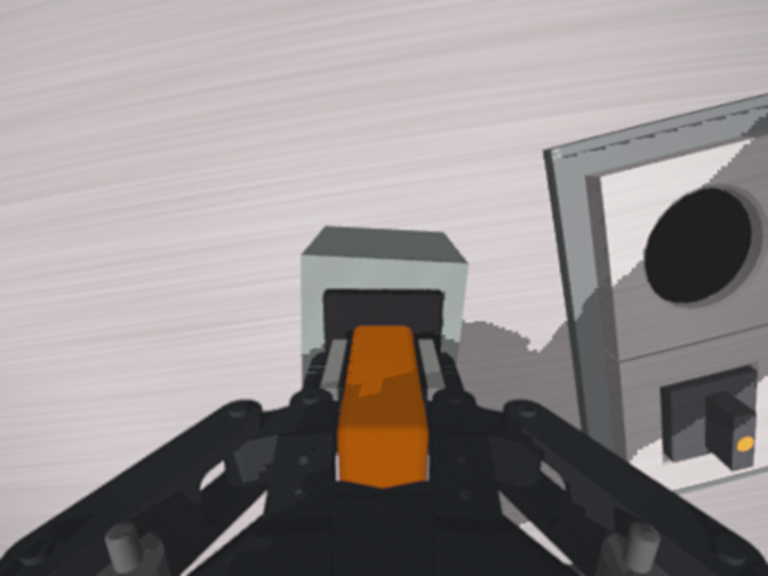

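Request:
servo_tool(
  moves=[
    [-2,0,0,0,1],
    [-3,0,0,0,1],
    [-3,0,0,0,1],
    [-2,0,0,0,1],
    [0,0,0,0,1],
    [0,0,0,0,1],
    [0,0,0,0,1],
    [0,0,0,0,1],
    [0,0,0,0,1],
    [0,0,0,0,1],
  ],
)

```text
clock: 53.55
tcp_pos: [0.5062, -0.3953, 0.1968]
orientation: [0.705, 0.051, 0.705, -0.051]
wrist_force: [0.1, 0.2, -1.2]
finger_gap: 0.0235
```

```bash
python3 - <<'E'
from h import *
s=env.get_state();print(s["tcp_pos"],s["clock"],s["wrist_force"],s["finger_gap"]);p=optics.read_camera("wrist");save(p,"w18.png")
R=axes();z=s["tcp_pos"][2]+.0551
for q in [(338,430),(428,430),(428,483),(338,483)]: print(R.T@(at(p,np.array(q)/1.5,z)-s["tcp_pos"]))
plan([0.4912,-0.1025,0.17]); plan([0.4912,-0.1025,0.131]); print(R)
d=optics.read_camera("side"); cv2.imwrite("pics/s18.png",cv2.resize(d["pixels"][40:220,220:400],None,fx=3.2,fy=3.2,interpolation=cv2.INTER_CUBIC))
E
```

```text
[ 0.50615453 -0.3953426   0.19680081] 53.55 [ 0.13353441  0.15691288 -1.20719305] 0.023505300320674393
[-0.05510122 -0.01017875 -0.01143765]
[-0.0550992   0.01253874 -0.01141279]
[-0.05509868  0.01315628  0.0054748 ]
[-0.05510081 -0.01079952  0.00544693]
shift cm [ 2.69 28.77 -5.71] tilt 0.0
shift cm [ 6.59 28.77 -5.71] tilt 0.0
[[ 3.98095950e-05  1.44303022e-01  9.89533545e-01]
 [ 8.40916718e-05  9.89533542e-01 -1.44303025e-01]
 [-9.99999996e-01  8.89561751e-05  2.72582471e-05]]
```

View pics/w18.png

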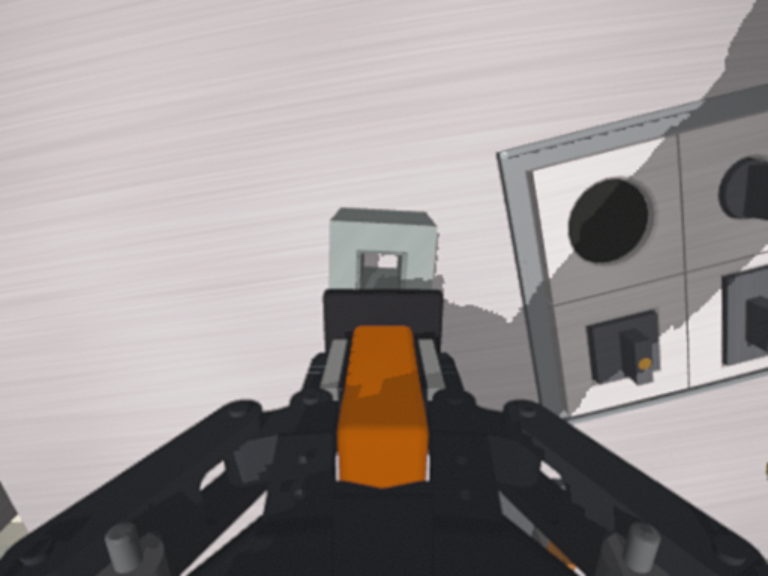

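View pics/s18.png

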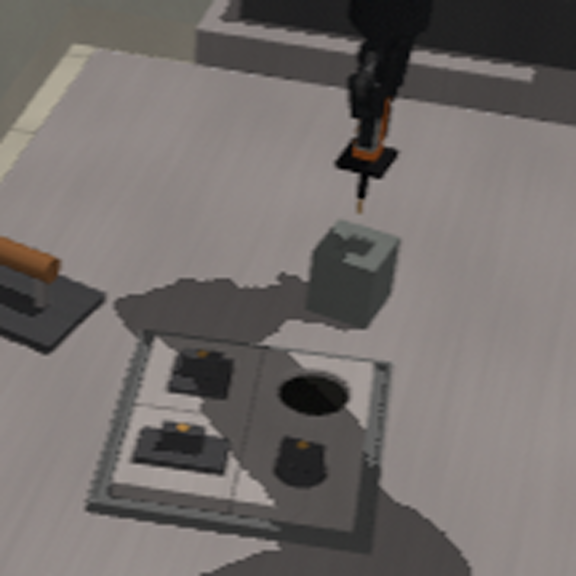

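Request:
servo_tool(
  moves=[
    [0,3.2,-0.7,0,1],
    [0,4.5,-0.9,0,1],
    [0,5,-1,0,1],
    [0,5,-1,0,1],
    [0.7,5,-1,0,1],
    [1,4,-0.7,0,1],
    [1,2.1,-0.4,0,1],
    [0,0,0,0,1],
    [0,0,0,0,1],
    [0,0,0,0,1],
  ],
)

```text
clock: 54.9
tcp_pos: [0.4918, -0.1032, 0.1704]
orientation: [0.706, 0.051, 0.705, -0.052]
wrist_force: [-0.2, 0.3, -1.8]
finger_gap: 0.0233
```

```bash
python3 - <<'E'
from h import *
s=env.get_state();print(s["tcp_pos"],s["clock"],s["wrist_force"],s["finger_gap"])
plan([0.4912,-0.1025,0.131])
d=optics.read_camera("side"); cv2.imwrite("pics/s19.png",cv2.resize(d["pixels"][60:220,220:380],None,fx=3.6,fy=3.6,interpolation=cv2.INTER_CUBIC))
r=models.pinpoint("probe_tip",d); t=optics.read_camera("top"); print(r[:1],models.pinpoint("probe_tip",t)[:1], proj(d,[.4912,-.1025,.052]), proj(d,np.array(s["tcp_pos"])-[0,0,.0829]))
E
```

```text
[ 0.49184686 -0.10324242  0.17043139] 54.9 [-0.2180285   0.2530372  -1.81457561] 0.02331673480100857
shift cm [ 3.94  0.07 -0.08] tilt 0.0
[{'location': [255.9, 358.3], 'conf': 0.72}] [] [314.4586756  179.25004633] [315.44979491 169.92646994]
```

View pics/s19.png

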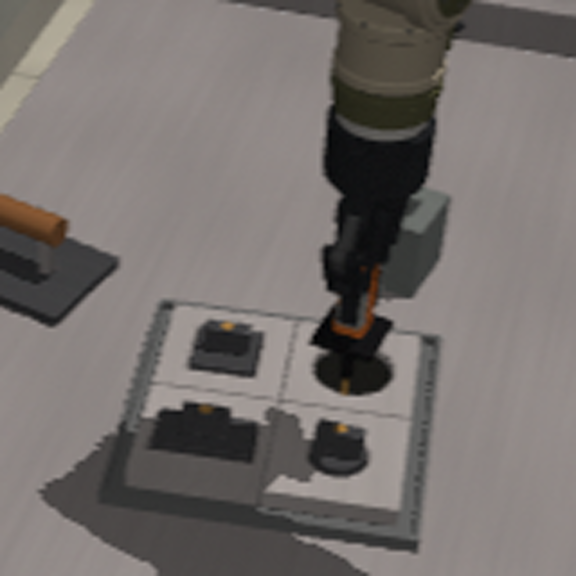

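Request:
servo_tool(
  moves=[
    [1.3,0.07,-0.08,0,1],
    [1,0,0,0,1],
    [0.6,0,0,0,1],
    [0.3,0,0,0,1],
    [0.2,0,0,0,1],
    [0.2,0,0,0,1],
    [0.2,0,0,0,1],
    [0,0,0,0,1],
    [0,0,0,0,1],
    [0,0,0,0,1],
  ],
)

```text
clock: 56.35
tcp_pos: [0.4908, -0.1014, 0.1321]
orientation: [0.705, 0.051, 0.705, -0.051]
wrist_force: [0.8, 0.3, -0.7]
finger_gap: 0.0234
```

Request:
servo_tool(
  moves=[
    [0,0,0,0,1],
    [0,0,0,0,1],
    [0,0,0,0,1],
    [0,0,0,0,1],
    [0,0,0,0,1],
    [0,0,0,0,1],
    [0,0,0,0,1],
    [0,0,0,0,1],
    [0,0,0,0,1],
    [0,0,0,0,1],
  ],
)

```text
clock: 57.6
tcp_pos: [0.4907, -0.1014, 0.132]
orientation: [0.705, 0.051, 0.705, -0.051]
wrist_force: [0.6, 0.1, 0.2]
finger_gap: 0.0234
```

```bash
python3 - <<'E'
from h import *
s=env.get_state();print(s["tcp_pos"],s["clock"],s["wrist_force"],s["finger_gap"])
d=optics.read_camera("side"); cv2.imwrite("pics/s20.png",cv2.resize(d["pixels"][110:210,260:360],None,fx=5.8,fy=5.8,interpolation=cv2.INTER_CUBIC))
E
```

```text
[ 0.49065168 -0.10136035  0.13196375] 57.6 [0.58171737 0.14047793 0.20265659] 0.023421538502685198
```

View pics/s20.png

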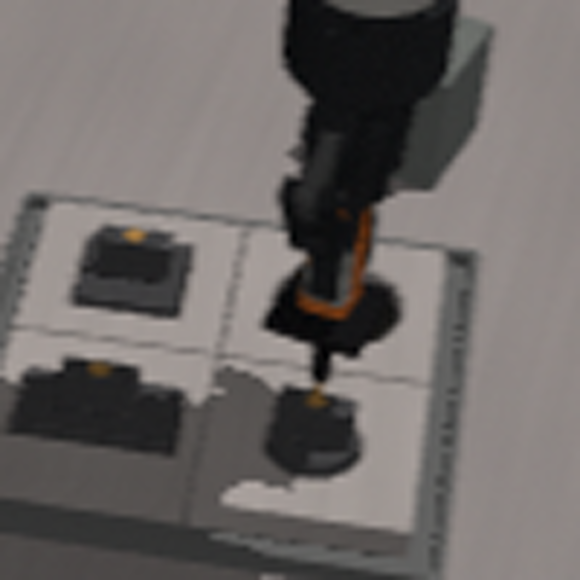

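Request:
servo_tool(
  moves=[
    [0.2,-0.05,0,0,1],
    [0,0,0,0,1],
    [0,0,0,0,1],
    [0,0,0,0,1],
    [0,0,0,0,1],
    [0,0,0,0,1],
    [0,0,0,0,1],
    [0,0,0,0,1],
    [0,0,0,0,1],
    [0,0,0,0,1],
  ],
)

```text
clock: 58.9
tcp_pos: [0.4905, -0.1018, 0.13]
orientation: [0.705, 0.051, 0.705, -0.051]
wrist_force: [-0.1, 1.2, 0.7]
finger_gap: 0.0234
```

```bash
python3 - <<'E'
from h import *
f=[]
for i in range(6): optics.read_camera("side"); f.append(env.get_state()["wrist_force"])
print(np.mean(f,0)); s=env.get_state(); print(s["tcp_pos"],s["clock"])
plan([0.6138,-0.1997,0.17])
E
```

```text
[0.42008984 1.21801711 1.00769418]
[ 0.4905249  -0.10182752  0.12992768] 59.2
shift cm [-4.01 -7.91 13.61] tilt 0.0
```

Request:
servo_tool(
  moves=[
    [-2,0,0,0,1],
    [-2,0,0,0,1],
    [0,-1.6,2.7,0,1],
    [0,-2.4,4,0,1],
    [0,-2.4,4,0,1],
    [0,-1.5,2.9,0,1],
    [0,0,0,0,1],
    [0,0,0,0,1],
    [0,0,0,0,1],
    [0,0,0,0,1],
  ],
)

```text
clock: 60.45
tcp_pos: [0.6132, -0.1991, 0.1704]
orientation: [0.705, 0.051, 0.705, -0.051]
wrist_force: [-0.2, -0.5, -1.8]
finger_gap: 0.0234
```

```bash
python3 - <<'E'
from h import *
s=env.get_state(); print(s["tcp_pos"],s["clock"],s["wrist_force"])
plan([0.6138,-0.1997,0.130])
d=optics.read_camera("side"); cv2.imwrite("pics/s21.png",cv2.resize(d["pixels"][90:210,230:360],None,fx=4.8,fy=4.8,interpolation=cv2.INTER_CUBIC))
E
```

```text
[ 0.61322016 -0.19907821  0.17041611] 60.45 [-0.20400452 -0.50891554 -1.83924625]
shift cm [ 4.04 -0.05  0.07] tilt 0.0
```

View pics/s21.png

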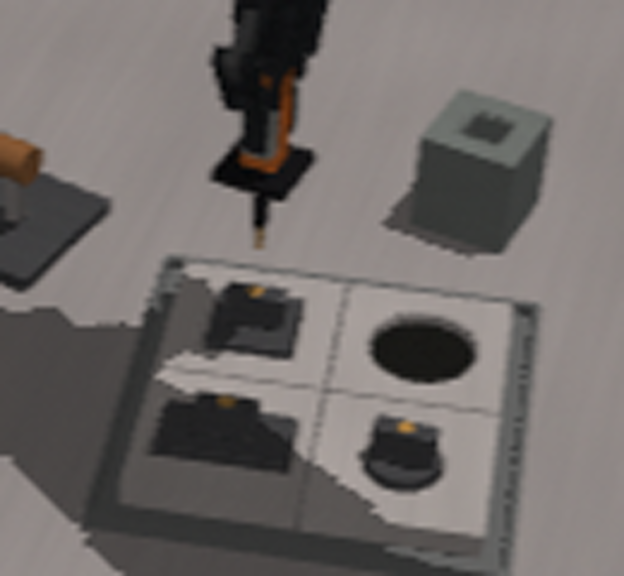

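Request:
servo_tool(
  moves=[
    [1.3,-0.05,0.05,0,1],
    [1,0,0,0,1],
    [0.6,0,0,0,1],
    [0.3,0,0,0,1],
    [0.2,0,0,0,1],
    [0.2,0,0,0,1],
    [0.2,0,0,0,1],
    [0.2,0,0,0,1],
    [0,0,0,0,1],
    [0,0,0,0,1],
  ],
)

```text
clock: 61.75
tcp_pos: [0.6143, -0.2003, 0.1302]
orientation: [0.705, 0.051, 0.705, -0.051]
wrist_force: [0.4, 0.7, 0.1]
finger_gap: 0.0234
```

Request:
servo_tool(
  moves=[
    [0,0,0,0,1],
    [0,0,0,0,1],
    [0,0,0,0,1],
    [0,0,0,0,1],
    [0,0,0,0,1],
    [0,0,0,0,1],
    [0,0,0,0,1],
    [0,0,0,0,1],
    [0,0,0,0,1],
    [0,0,0,0,1],
  ],
)

```text
clock: 63.0
tcp_pos: [0.6142, -0.2002, 0.13]
orientation: [0.705, 0.051, 0.705, -0.051]
wrist_force: [0.6, -0.5, 1.3]
finger_gap: 0.023
```

```bash
python3 - <<'E'
from h import *
f=[]
for i in range(4): d=optics.read_camera("side"); f.append(env.get_state()["wrist_force"])
print(np.mean(f,0)); s=env.get_state(); print(s["tcp_pos"],s["clock"])
cv2.imwrite("pics/s22.png",cv2.resize(d["pixels"][90:210,230:360],None,fx=4.8,fy=4.8,interpolation=cv2.INTER_CUBIC))
plan([0.6014,-0.0902,0.17])
E
```

```text
[ 0.75394372 -0.28979927  0.87654244]
[ 0.61419954 -0.20025252  0.12997086] 63.2
shift cm [-4.   10.71 -2.85] tilt 0.0
```

View pics/s22.png

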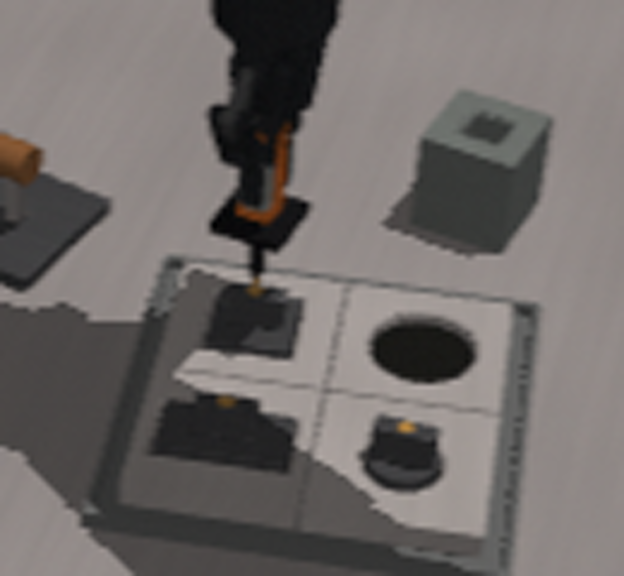

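Tip is on the square's mark, with about 2.7 N above baseline. Next, the oblong.

Request:
servo_tool(
  moves=[
    [-2,0,0,0,1],
    [-2,0,0,0,1],
    [0,2,-0.6,0,1],
    [0,3.5,-0.9,0,1],
    [0,3.5,-0.9,0,1],
    [0,1.7,-0.45,0,1],
    [0,0,0,0,1],
    [0,0,0,0,1],
    [0,0,0,0,1],
    [0,0,0,0,1],
  ],
)

```text
clock: 64.45
tcp_pos: [0.6015, -0.0912, 0.1698]
orientation: [0.705, 0.052, 0.705, -0.052]
wrist_force: [-0.2, 0.6, -0.1]
finger_gap: 0.0233
```

```bash
python3 - <<'E'
from h import *
s=env.get_state(); print(s["tcp_pos"],s["clock"],s["wrist_force"])
plan([0.6014,-0.0902,0.130])
E
```

```text
[ 0.60146883 -0.0911559   0.16980465] 64.45 [-0.18102659  0.62367296 -0.10532196]
shift cm [ 3.98  0.09 -0.02] tilt 0.0
```

Request:
servo_tool(
  moves=[
    [1.3,0.03,0,0,1],
    [1,0,0,0,1],
    [0.6,0,0,0,1],
    [0.3,0,0,0,1],
    [0.2,0,0,0,1],
    [0.2,0,0,0,1],
    [0.2,0,0,0,1],
    [0.2,0,0,0,1],
    [0,0,0,0,1],
    [0,0,0,0,1],
  ],
)

```text
clock: 65.7
tcp_pos: [0.6016, -0.09, 0.1302]
orientation: [0.705, 0.051, 0.705, -0.051]
wrist_force: [-0.1, -0.1, 0.8]
finger_gap: 0.0235
```

Request:
servo_tool(
  moves=[
    [0,0,0,0,1],
    [0,0,0,0,1],
    [0,0,0,0,1],
    [0,0,0,0,1],
    [0,0,0,0,1],
    [0,0,0,0,1],
    [0,0,0,0,1],
    [0,0,0,0,1],
    [0,0,0,0,1],
    [0,0,0,0,1],
  ],
)

```text
clock: 66.95
tcp_pos: [0.6015, -0.0899, 0.13]
orientation: [0.705, 0.051, 0.705, -0.051]
wrist_force: [0.6, 0.2, 1.0]
finger_gap: 0.0234
```

```bash
python3 - <<'E'
from h import *
f=[]
for i in range(4): d=optics.read_camera("side"); f.append(env.get_state()["wrist_force"])
print(np.mean(f,0)); s=env.get_state(); print(s["tcp_pos"],s["clock"])
cv2.imwrite("pics/s23.png",cv2.resize(d["pixels"][90:210,230:360],None,fx=4.8,fy=4.8,interpolation=cv2.INTER_CUBIC))
plan([0.5066,-0.3958,0.197],1.426)
E
```

```text
[ 0.49899032 -0.32319886  1.01975032]
[ 0.6014689  -0.08992895  0.12997726] 67.15
shift cm [ -6.7  -31.64  -4.97] tilt 0.0
turn 3.6787249279468526e-05 jaw now 1.4260367872492794 j6 -0.13562521847037448
```

View pics/s23.png

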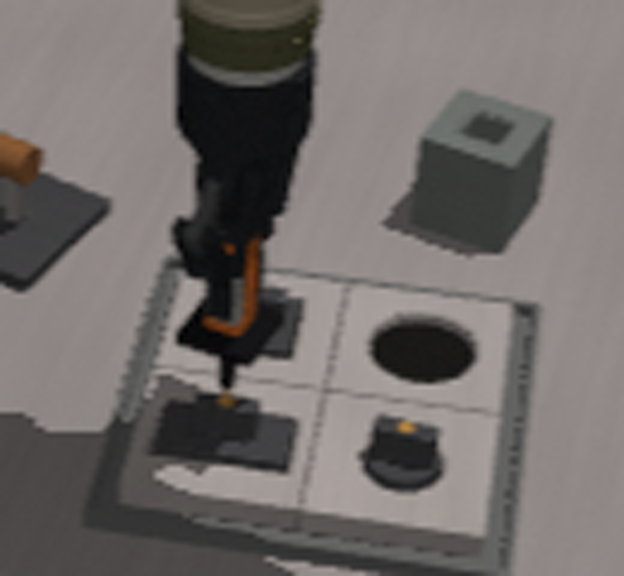

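Request:
servo_tool(
  moves=[
    [-2.7,0,0,0,1],
    [-4,0,0,0,1],
    [0,-3,-0.5,0,1],
    [0,-4.5,-0.7,0,1],
    [0,-5,-0.8,0,1],
    [0,-5,-0.8,0,1],
    [0,-5,-0.8,0,1],
    [0,-5,-0.8,0,1],
    [0,-4.1,-0.6,0,1],
    [0,0,0,0,1],
  ],
)

```text
clock: 68.4
tcp_pos: [0.5047, -0.3982, 0.1958]
orientation: [0.705, 0.053, 0.706, -0.053]
wrist_force: [-0.4, 0.8, -1.1]
finger_gap: 0.0235
```

Request:
servo_tool(
  moves=[
    [0,0,0,0,1],
    [0,0,0,0,1],
    [0,0,0,0,1],
    [0,0,0,0,1],
    [0,0,0,0,1],
    [0,0,0,0,1],
    [0,0,0,0,1],
    [0,0,0,0,1],
    [0,0,0,0,1],
    [0,0,0,0,1],
  ],
)

```text
clock: 69.65
tcp_pos: [0.5063, -0.3954, 0.1969]
orientation: [0.705, 0.051, 0.705, -0.051]
wrist_force: [0.6, -0.3, -0.4]
finger_gap: 0.0231
```

```bash
python3 - <<'E'
from h import *
s=env.get_state(); print(s["tcp_pos"],s["clock"],s["wrist_force"])
plan([0.5066,-0.3958,0.098],1.426)
E
```

```text
[ 0.50634822 -0.39543589  0.19693446] 69.65 [ 0.56842041 -0.27257037 -0.37896769]
shift cm [ 9.89 -0.03  0.03] tilt 0.0
turn -2.708062560996538e-05 jaw now 1.42597291937439 j6 -0.6431055598985762
```

Request:
servo_tool(
  moves=[
    [1.5,-0.03,0.03,0,1],
    [2,0,0,0,1],
    [2,0,0,0,1],
    [2,0,0,0,1],
    [1.2,0,0,0,1],
    [0.5,0,0,0,1],
    [0.4,0,0,0,1],
    [0.2,0,0,0,1],
    [0,0,0,0,1],
    [0,0,0,0,1],
  ],
)

```text
clock: 70.9
tcp_pos: [0.5068, -0.396, 0.0994]
orientation: [0.705, 0.051, 0.705, -0.051]
wrist_force: [-0.8, -0.4, -1.3]
finger_gap: 0.023
```

Request:
servo_tool(
  moves=[
    [0.1,0,0,0,1],
    [0.05,0,0,0,1],
    [0,0,0,0,1],
    [0,0,0,0,-1],
    [0,0,0,0,-1],
    [0,0,0,0,-1],
    [0,0,0,0,-1],
    [0,0,0,0,-1],
    [-3,0,0,0,-1],
    [-5,0,0,0,-1],
  ],
)

```text
clock: 72.15
tcp_pos: [0.5055, -0.3947, 0.176]
orientation: [0.704, 0.052, 0.707, -0.05]
wrist_force: [0.5, -0.9, 0.2]
finger_gap: 0.0852
```

Request:
servo_tool(
  moves=[
    [-5,0,0,0,-1],
    [-5,0,0,0,-1],
    [0,0,3,0,-1],
    [0,0,3,0,-1],
    [0,0,0,0,-1],
    [0,0,0,0,-1],
    [0,0,0,0,-1],
    [0,0,0,0,-1],
    [0,0,0,0,-1],
    [0,0,0,0,-1],
  ],
)

```text
clock: 73.4
tcp_pos: [0.5658, -0.4044, 0.2777]
orientation: [0.705, 0.051, 0.705, -0.051]
wrist_force: [-0.3, 0.9, -0.9]
finger_gap: 0.0854
```

```bash
python3 - <<'E'
from h import *
s=env.get_state(); print(s["tcp_pos"],s["clock"],s["wrist_force"])
p=optics.read_camera("wrist"); save(p,"w24.png"); brasses(p,.052); d=optics.read_camera("side"); save(d,"s24.png")
plan([0.57,0.442,0.25],1.52); print(axes(),s["joint_pos"])
E
```

```text
[ 0.56580399 -0.40443353  0.277661  ] 73.4 [-0.30074376  0.85425925 -0.87291624]
brass [476.41176471  75.39215686] 51 [ 0.49173811 -0.10138627  0.052     ]
brass [254.59253945 123.32855093] 697 [ 0.51333951 -0.39593519  0.052     ]
brass [479.25581395 157.06976744] 43 [ 0.60222105 -0.08900382  0.052     ]
brass [403.775 176.15 ] 40 [ 0.61461619 -0.19825796  0.052     ]
shift cm [  2.75  83.81 -11.82] tilt 0.0
turn -0.09406821303634216 jaw now 1.4259317869636579 j6 -0.5909046646253158
[[ 1.44214673e-04  1.44358390e-01  9.89525459e-01]
 [-2.89435038e-09  9.89525470e-01 -1.44358391e-01]
 [-9.99999990e-01  2.08157342e-05  1.42704510e-04]] [-7.35897061e-01  5.71482496e-01  5.55505529e-01  1.55462611e+00
  6.47568980e-05 -5.90901371e-01]
```

View pics/w24.png

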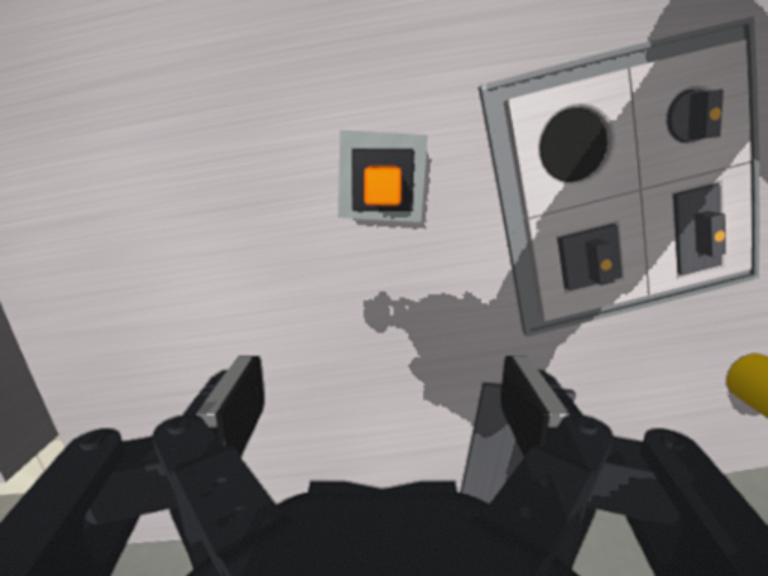

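View pics/s24.png

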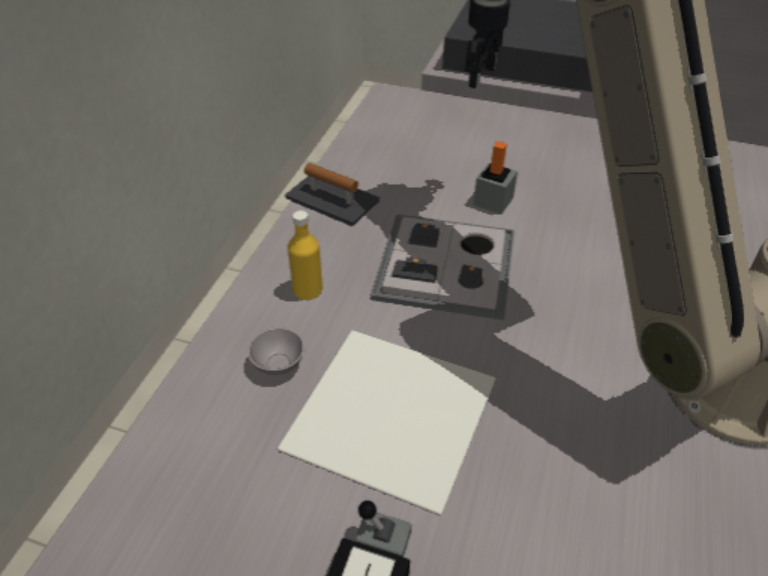

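Request:
servo_tool(
  moves=[
    [0,4,-0.6,0,1],
    [0,5.7,-0.8,0,1],
    [0,5.7,-0.8,0,1],
    [0,5.7,-0.8,0,1],
    [0,5.7,-0.8,0,1],
    [0,5.7,-0.8,0,1],
    [0,5.7,-0.8,0,1],
    [0,5.7,-0.8,0,1],
    [0,5.7,-0.8,0,1],
    [0,5.7,-0.8,0,1],
  ],
)

```text
clock: 74.75
tcp_pos: [0.5685, 0.1559, 0.2777]
orientation: [0.706, 0.051, 0.705, -0.051]
wrist_force: [0.4, -0.4, 0.5]
finger_gap: 0.0001
```

Request:
servo_tool(
  moves=[
    [0,5.7,-0.8,0,1],
    [0,5.7,-0.8,0,1],
    [1,5.7,-0.8,0,1],
    [2,5.7,-0.8,0,1],
    [2,5,-0.6,-0.094,1],
    [2,0.7,0,0,1],
    [2,0,0,0,1],
    [2,0,0,0,1],
    [0,0,0,0,1],
    [0,0,0,0,1],
  ],
)

```text
clock: 76.0
tcp_pos: [0.5717, 0.4417, 0.1684]
orientation: [0.707, 0.018, 0.707, -0.018]
wrist_force: [-0.6, 0.1, 1.2]
finger_gap: -0.0001
```

```bash
python3 - <<'E'
from h import *
s=env.get_state(); print(s["tcp_pos"],s["clock"],s["wrist_force"],s["finger_gap"])
p=optics.read_camera("wrist"); save(p,"w25.png")
plan([0.572,0.443,0.057],1.52)
E
```

```text
[0.57174735 0.44170713 0.16835409] 76.0 [-0.64697483  0.06177853  1.20079646] -0.00010275279040934516
shift cm [11.18  0.1  -0.02] tilt 0.0
turn -8.329711735743928e-05 jaw now 1.5199167028826426 j6 0.597685544332744
```

View pics/w25.png

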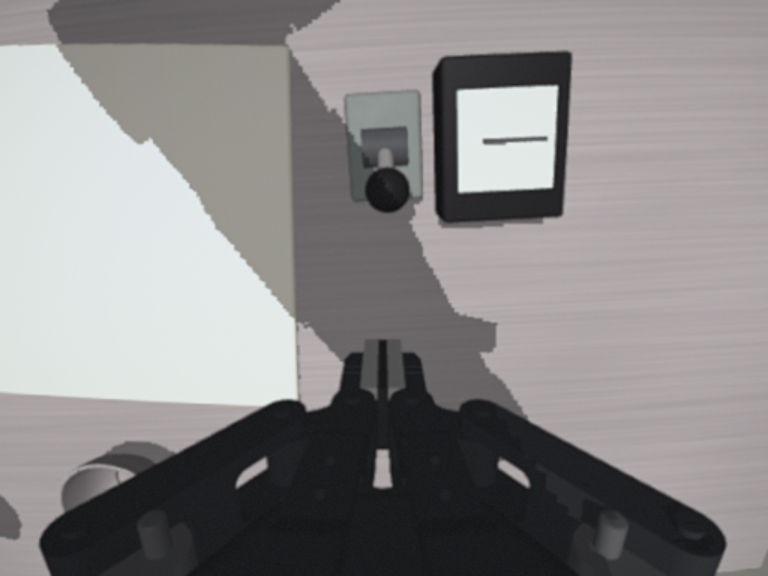

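Request:
servo_tool(
  moves=[
    [3,0.15,0,0,1],
    [4,0,0,0,1],
    [4.1,0,0,0,1],
    [0,0,-1,0,1],
    [0,0,-1.5,0,1],
    [0,0,-1.3,0,1],
    [0,0,-1.2,0,1],
    [0,0,-1.2,0,1],
    [0,0,-1,0,1],
    [0,0,-0.5,0,1],
  ],
)

```text
clock: 77.3
tcp_pos: [0.4935, 0.4469, 0.0563]
orientation: [0.707, 0.018, 0.707, -0.018]
wrist_force: [0.7, -1.0, -0.3]
finger_gap: 0.0003
```

Request:
servo_tool(
  moves=[
    [0,0,-0.5,0,1],
    [0,0,-0.3,0,1],
    [0,0,-0.3,0,1],
    [0,0,0,0,1],
    [0,0,0,0,1],
    [0,0,0,0,1],
    [0,0,0,0,1],
    [0,0,0,0,1],
    [0,0,0,0,1],
    [0,0,0,0,1],
  ],
)

```text
clock: 78.55
tcp_pos: [0.4875, 0.4472, 0.0561]
orientation: [0.709, 0.019, 0.705, -0.019]
wrist_force: [10.7, -0.3, -7.3]
finger_gap: -0.0001
```

Request:
servo_tool(
  moves=[
    [0,0,1,0,1],
    [0,0,3,0,1],
    [0,0,3,0,1],
    [-3,0,1,0,1],
    [-5,0,0,0,1],
    [-5,0,0,0,1],
    [-5,0,0,0,1],
    [0,0,0,0,1],
    [0,0,0,0,1],
    [0,0,0,0,1],
  ],
)

```text
clock: 79.8
tcp_pos: [0.5627, 0.4431, 0.2342]
orientation: [0.706, 0.017, 0.708, -0.019]
wrist_force: [-0.6, 0.1, 0.4]
finger_gap: 0.0002
```

```bash
python3 - <<'E'
from h import *
s=env.get_state(); print(s["tcp_pos"],s["clock"],s["wrist_force"])
p=optics.read_camera("wrist"); save(p,"w26.png"); d=optics.read_camera("side"); save(d,"s26.png"); t=optics.read_camera("top")
g=d["pixels"].max(2); m=(g<45).astype(np.uint8)[335:358,255:280]
print("ball side px",np.argwhere(m)[:,::-1].mean(0)+[255,335])
brasses(t,.052,3)
cv2.imwrite("pics/t26.png",cv2.resize(t["pixels"][160:260,80:400],None,fx=2.5,fy=2.5,interpolation=cv2.INTER_CUBIC))
E
```

```text
[0.56269265 0.44306404 0.23420652] 79.8 [-0.57813655  0.0664262   0.43641576]
ball side px [266.48951049 347.62237762]
brass [341.06137184 122.44043321] 277 [ 0.86024996 -0.28690577  0.052     ]
brass [255. 151.] 3 [0.75593952 0.00788756 0.052     ]
brass [315.75 193.75] 8 [ 0.61292275 -0.19712892  0.052     ]
brass [283.66666667 197.11111111] 9 [ 0.60048982 -0.08939257  0.052     ]
brass [382.38888889 225.23611111] 72 [ 0.50891451 -0.42243658  0.052     ]
brass [287.125 230.125] 8 [ 0.49069926 -0.10121869  0.052     ]
```

View pics/s26.png

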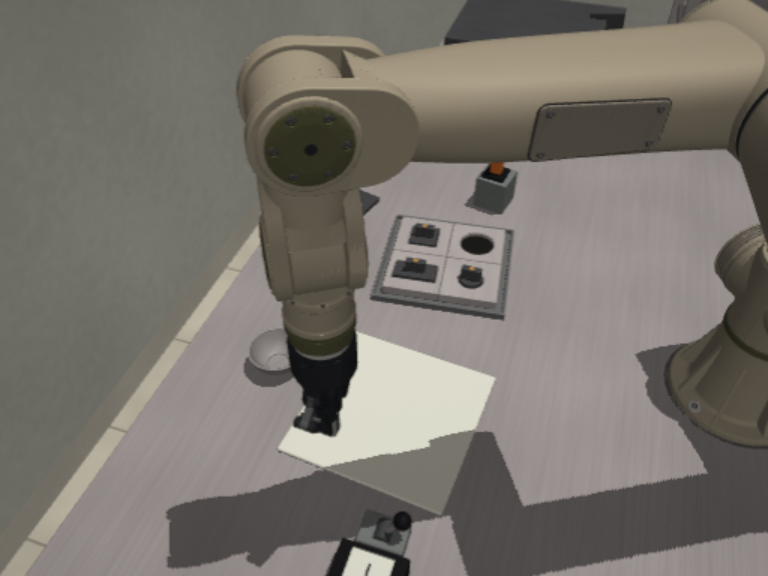

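View pics/t26.png

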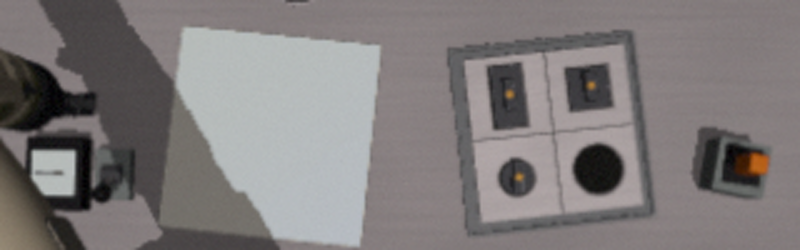

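View pics/w26.png

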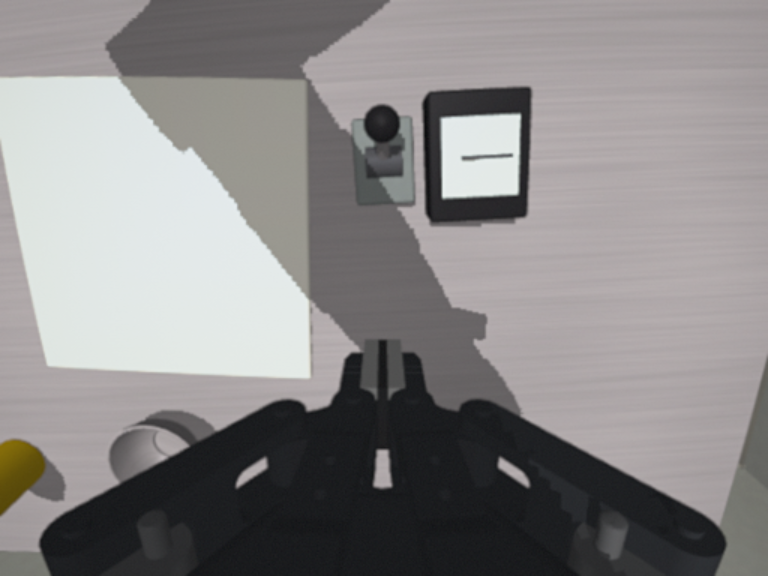

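```bash
python3 - <<'E'
from h import *
print(order.hand_in())
E
```

```text
the job is handed in; nothing more can be done
None
```

The job is handed in at about 80 s on the clock; no verdict was reported.

**What I did:** Three caps were on the board: small round, square and oblong. The large round was absent. I set each cap in its own nest and switched the tester on. I then pressed the probe on the small round, square and oblong marks in that order for over a second each. Last, I put the probe back in its stand and switched the tester off.

**Caps:** The last pictures show all three down in their own nests. Each cap felt the pocket floor as it was lowered.

**Presses:** Each press read about 1 N on the wrist, after free readings that wandered between −0.1 and −1.8 N. The side view shows the tip on the brass mark each time.

**Switch on:** I estimated about 0.91 rad from the ball's travel in the picture, not from a direct reading.

**End state:** The probe's collar sat on the stand just after release, and the last pictures show it still upright. The lever met its off stop at about 11 N, and its ball is back at its starting place in the picture. The arm is clear of everything.

**Bystanders:** The bottle and bowl look unmoved. I judged that by eye and did not measure it.

**Disagreements:** The top and side cameras differed by about 3 mm, so I worked from the wrist camera with a correction of about 1 mm. One side-view network search for the probe's tip reported a spot by the switch, and I ignored it.

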